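# Load the tool-battery charging dock

### The arm

A 6-joint arm with a two-finger parallel gripper is mounted at the origin on the work surface. World frame = base frame: x ahead of the robot, y to its left, z up, the work surface at z = 0. Lengths are in m, angles in rad, forces in N, time in s.
With the tool pointing down it reaches from about 0.325 to 0.85 m from the base axis. Payload 15.5 kg.
Tool frame: the origin (TCP) lies at the very end of the fingers, on their centre line; the grasp point (between the pads) lies 19 mm behind it; z points along the fingers, y is the line along which they close (so a half turn about z gives the same grasp; the last joint's range is limited). The gripper opens to 91 mm and grips with 3 to 60 N. Pads are 32 mm wide; open, the fingers measure 118 mm over their backs; the gripper's body (76 mm by 178 mm) begins 60 mm behind the grasp point.
Start: joints at [1.151, 0.494, 1.345, -0, 1.302, -0.096], TCP at [0.199, 0.592, 0.214] pointing down, gripper open.
Joint ranges: [-2.91, 2.91], [-0.82, 2.16], [0.22, 2.67], [-1.22, 4.37], [0.12, 2.79], [-3.08, 3.08]. Speed limits (rad/s): [1.89, 1.89, 2.57, 3.01, 3.01, 3.01].

### API

Orientations are given as a rotation vector (axis times angle).
In Python, from bench import sensors, camera, order, boxes_of, trace gives the robot as it stands.
- The arm moves only by the shell command python3 -m pendant 'ROWS' [FORCE]. ROWS is JSON, one flat list of numbers, 7 for each row, row after row: the turn, a rotation vector about the tool's x, y, z in rad, then the shift along the tool's x, y, z in cm, then the finger opening in cm, from 0 to 9.12. In form: [ax, ay, az, tx, ty, tz, fingers, ax, ay, az, tx, ty, tz, fingers, ...]. A call has 1 to 12 rows; each row shifts and turns the commanded pose from where the row before left it, along the tool's axes as they then stand; what a row does not reach is not made up. A row lasts 1/12 s, in which the tool goes at most 41.7 mm and 7.16 degrees, less where a joint would pass 70% of its speed; a pose out of reach is approached as far as the arm can. A call with a gripper value outside its range is refused whole. The fingers move at their own pace and stop on an object; FORCE is the grip in N (left out, the last holds). Time passes only in rows, so rows that do not move let the fingers close. It gives the time, the measured TCP pose, the force, the opening and the grip force at its end, in the units of the state.
- sensors.get_obs(): the state, without advancing time (a new reading comes with each control period).
- camera(name): name is "scene" or "top"; returns a dict with "img" (420x560x3 uint8, blue, green, red), "fx", "fy", "cx", "cy" (pixels), "world_to_cam" (4x4, takes a point from world to camera coordinates). Camera axes: x right, y up, looking along -z (the intrinsics and any distortion apply to the point x, -y, -z); pixel columns grow to the right and rows downward; lengths in m; the calibration is good to about 2 mm. A picture is of the moment at which its call begins. There is no depth.
- order.finish_job(): hands the job in; it is judged then, once.
Trained networks look in a picture, given as the dict that the camera call returned (one of the last four; its "shot" number tells which), for a name from the list of things; names that differ only in an ending like _2 or _b are one class to them, and where a whole thing is asked for, a point or a joint stands for the part that bears it (a point fixed in the world has none). Each returns a list of dicts, best first, with "conf" (0 to 1); they miss things now and then, are a little off and sometimes report something else, mostly with a low value. They report only what shows in the picture. A call takes as long as a camera call. They do not tell look-alikes from the thing itself.
- boxes_of(target, picture): "rect" ([left, top, width, height] as shares, 0 to 1, of the picture: columns of its width, rows of its height, round what is visible of it).
- trace(target, picture): "region" (420x560 bool, what is visible of it) and "rect" ([left, top, width, height] as shares, 0 to 1, of the picture: columns of its width, rows of its height, round what is visible of it).
The state is a dict: "t": time; "qpos": joint angles; "dq": joint speeds; "tau": joint torques, N m; "ee_pos": TCP position; "tool_rot": TCP orientation; "force": force on the tool from outside, world axes, zero at the start; "wrist_torque": the same for the moment, N m; "grip_width": opening from 0.0 (shut) to 1.0 (fully open); "gripper_force": force on a finger pad.
Only numpy, scipy, OpenCV 4.12 (cv2) and the standard library are available. Lean on these libraries where they do the work, as an engineer would, in place of code of your own. Each camera call takes 0.05 s, during which the arm holds its last target. There are 200 camera calls.

### The job

Switch the charging dock off by raising its lever fully, then swing the wire bail up and right back past upright, out of the way. Load every battery stick lying on the bench into a bay of its own, flat end against the spring contact and nub end tipped down inside the far contact wall, fully home on its rests. When all are in, swing the bail down over them until it rests in both catches, and only then lower the lever fully to switch the dock on; leave the other things on the bench alone.

Things in the scene. Friction and masses are not known exactly. Their poses are not given: they have to be found in the camera images.
- dock: Charging dock fixed to the bench: dark base plate 200 x 400 x 8 mm (dock x -100..100, y -165..235) with 3 parallel bays along x, one stick in each. Origin on the bench under the centre of the middle bay; +x points away from the robot (yaw up to 0.2 rad), +y to its left. Offsets called 'dock (x, y, z)' are in mm in this frame. Bay centre lines: y = -75, 0, 75.
- bay0 (a point): Middle of a stick seated in the bay at dock y = -75: dock (0, -75, 42). Axes as the dock's. The stick's collars then lie on two black rests with tops at z = 22 (x -74..-38 and 44..66), between cheeks 46 mm apart that rise 12 mm above the rests; under the barrel the bay is open down to z = 8.
- bay1 (a point): Seated middle in the central bay, dock (0, 0, 42). A seated stick's flat end is at dock x = -60, with the spring pressed in 8 mm, and its nub touches the contact wall at x = 66. A level stick cannot pass hood and wall: enter flat end first with the nub end raised 0.25 to 0.3 rad, push the plate back about 13 mm, then tip the nub end down.
- bay2 (a point): Seated middle in the bay at dock y = 75: dock (0, 75, 42). A stick is 126 mm long over the nub; the free gap in each bay, from spring plate to contact wall, is only 118 mm.
- wall_top (a point): Fixed contact wall at the far end of the bays: this point is on its top edge, dock (66, 0, 50), on the face towards the bays (x = 66); it is 12 mm thick and spans y -105..105.
- spring_face (a point): Face of the middle bay's spring contact plate when free: dock (-52, 0, 45); the other bays' are alike at y = +-75. Plate 34 mm wide, z 30..60. It yields up to 18 mm towards -x; about 1 N to start, then 350 N/m (4 N with a stick seated). This point stays with the dock.
- hood_edge (a point): Lower front edge of the clear hood over the spring plates: dock (-42, 0, 72). The hood spans x -90..-42, y -105..105, underside z = 72, top z = 76; the housing's back wall is at x -90..-80.
- stick0_mid (a point): Middle of a battery stick (about 250 g): aluminium barrel, 34 mm across and 88 mm long, between two black square collars 40 x 40 x 16 mm; 120 mm over the collars, plus a brass nub (18 mm across, 6 mm long) on the +x end; the -x end is flat. 20 mm above the bench when lying there. x runs along it to the nub, at first pointing away from the robot within 0.5 rad. None if absent.
- stick1_mid (a point): Middle of a battery stick (about 250 g): aluminium barrel, 34 mm across and 88 mm long, between two black square collars 40 x 40 x 16 mm; 120 mm over the collars, plus a brass nub (18 mm across, 6 mm long) on the +x end; the -x end is flat. 20 mm above the bench when lying there. x runs along it to the nub, at first pointing away from the robot within 0.5 rad. None if absent.
- stick2_mid (a point): Middle of a battery stick (about 250 g): aluminium barrel, 34 mm across and 88 mm long, between two black square collars 40 x 40 x 16 mm; 120 mm over the collars, plus a brass nub (18 mm across, 6 mm long) on the +x end; the -x end is flat. 20 mm above the bench when lying there. x runs along it to the nub, at first pointing away from the robot within 0.5 rad. None if absent.
- stick0_nub (a point): Tip of the brass nub of stick 0, 66 mm from its middle along its x. None if absent.
- stick1_nub (a point): Tip of the brass nub of stick 1, 66 mm from its middle along its x. None if absent.
- stick2_nub (a point): Tip of the brass nub of stick 2, 66 mm from its middle along its x. None if absent.
- bail (a joint): Hinge of the wire bail, rad: 0 = closed, level, crossbar lying in two fork catches; grows as the bar swings up and over to +x; 1.57 = upright; stop at 2.0. Stiff (0.12 N m): stays where left. Hinge line along dock y at dock x = 85, z = 72, on posts at y = +-148 (to z = 80). Fork catches on posts at dock (0, +-140), 8 mm thick, 26 mm along x, to z = 82.
- bail_bar (a point): Middle of the bail's crossbar, 85 mm from the hinge line: a black rubber sleeve 14 mm across and 70 mm long on an 8 mm wire 280 mm wide; arms at dock y = +-140. Closed: dock (0, 0, 72), its sleeve 3 mm above the seated sticks' collars' height. Opened past upright: about 155 mm high, dock x 85..120. At the start the bail is closed or up to 0.3 rad off its catches, and the bays are empty.
- lever (a joint): Switch lever at the dock's left, rad: 0 = lowered, level (dock on); 0.75 = fully raised, at its stop (dock off). Stiff (0.12 N m): stays where left. Pivot at dock (30, 195, 45), axis along dock y; the arm (10 mm thick) points to -x and its end rises. Bracket cheeks at dock x 22..68, y 171..183 and 207..219, to z = 62.
- lever_knob (a point): Centre of the lever's black knob, a drum 24 mm across and 24 mm wide (axis along dock y), 70 mm from the pivot: dock (-40, 195, 45) when lowered.
- hammer: Bystander: a claw hammer lying flat, origin at its underside. Leave alone.
- spray: Bystander: a standing spray can, 66 mm across, 190 mm tall, origin at its underside. Leave alone.
- screwpot: Bystander: an open steel pot, 80 mm across, 80 mm tall, origin at its underside. Leave alone.
Not all that is in view belongs to the job. What is shaped like the part that bears stick2_mid but orange is not meant.

How it is judged:
By the outcome, as a careful person would: the job done as asked, in the order asked, and still so for the second after the job is handed in, with the robot touching nothing.
Of stick0, stick1, stick2 only 2 to 3 are there at a start; the rules pass over those that are not, and their reading is None.
At some moment in a run one of stick0, stick1, stick2 may be knocked a few centimetres aside while the robot is not near it.
It also fails if it takes over 208 s, if anything falls off the work surface, if the arm or the gripper's body presses on something with over 40 N, if the wrist force passes 120 N, or if a joint passes its speed limit or range.

## Working session

There is one attempt and no reset: what is moved stays moved. The work goes in short steps, Python scripts to look and compute and a shell command to move; the robot and the scene stay as the last step left them, time stands still between calls to the robot, and variables do not carry over. Pictures are saved under pics/ and viewed, at most 16 in all, crops included, and the job is handed in when it is done.

```bash
ls; mkdir -p pics
python3 - <<'E'
from bench import sensors,camera,boxes_of,trace
import cv2,numpy as np
o=sensors.get_obs()
for k,v in o.items(): print(k,np.round(v,3))
for n in("scene","top"):
    c=camera(n); cv2.imwrite(f"pics/{n}0.png",c["img"])
    print(n,{k:np.round(v,4).tolist() if k!="img" else 0 for k,v in c.items()})
    for t in("dock","stick0_mid","stick1_mid","stick2_mid","bail","lever","lever_knob","bail_bar","hammer","spray","screwpot"):
        for b in boxes_of(t,c)[:5]:
            r=b["rect"]; print(t,round(b["conf"],2),[round(r[0]*560),round(r[1]*420),round(r[2]*560),round(r[3]*420)])
E
```

```text
pics
t 0.0
qpos [ 1.15   0.494  1.346  0.     1.303 -0.095]
dq [-0.     0.     0.001 -0.     0.     0.001]
tau [ 5.0000e-03 -8.7885e+01 -3.8188e+01  7.1000e-02  5.3000e-02 -0.0000e+00]
ee_pos [0.199 0.592 0.213]
tool_rot [-5.08e-01 -3.10e+00  2.00e-03]
force [0.17  0.204 0.429]
wrist_torque [ 0.032 -0.013 -0.021]
gripper_force 0.0
grip_width 1.003
scene {'img': 0, 'fx': 440.6644, 'fy': 440.6644, 'cx': 284.4399, 'cy': 211.1474, 'world_to_cam': [[-0.1774, 0.9841, -0.0055, 0.1539], [-0.6423, -0.1115, 0.7583, 0.2721], [0.7456, 0.1381, 0.6519, -1.7427], [0.0, 0.0, 0.0, 1.0]], 'shot': 1}
dock 0.95 [310, 196, 145, 76]
dock 0.25 [251, 216, 25, 36]
stick0_mid 0.75 [251, 213, 27, 39]
stick1_mid 0.61 [222, 210, 15, 24]
stick2_mid 0.93 [141, 243, 49, 20]
stick2_mid 0.88 [171, 199, 38, 36]
stick2_mid 0.77 [141, 190, 30, 29]
stick2_mid 0.58 [222, 212, 16, 23]
bail 0.73 [321, 206, 102, 40]
lever 0.57 [433, 218, 9, 21]
lever 0.47 [313, 197, 138, 73]
lever_knob 0.56 [432, 220, 13, 8]
lever_knob 0.46 [221, 209, 15, 29]
lever_knob 0.17 [310, 195, 144, 76]
bail_bar 0.97 [321, 207, 105, 39]
hammer 0.63 [
[... 272 characters left out ...]
-0.556], [-0.1532, 0.0111, 0.9881, -1.1939], [0.0, 0.0, 0.0, 1.0]], 'shot': 2}
dock 0.79 [126, 191, 126, 64]
stick0_mid 0.43 [363, 197, 28, 39]
stick1_mid 0.69 [328, 186, 18, 41]
stick2_mid 0.89 [362, 196, 30, 38]
stick2_mid 0.87 [359, 156, 43, 18]
stick2_mid 0.81 [400, 212, 41, 36]
stick2_mid 0.38 [312, 123, 32, 38]
bail 0.61 [147, 188, 96, 34]
lever 0.57 [129, 213, 12, 26]
lever_knob 0.41 [129, 210, 12, 28]
lever_knob 0.41 [360, 282, 27, 32]
lever_knob 0.16 [361, 197, 26, 43]
hammer 0.96 [202, 128, 82, 26]
hammer 0.42 [128, 211, 15, 26]
spray 0.66 [148, 191, 95, 32]
spray 0.63 [315, 123, 30, 34]
spray 0.18 [202, 127, 80, 25]
screwpot 0.78 [360, 284, 25, 27]
screwpot 0.36 [129, 214, 12, 27]
```

Run:
```python
import cv2
a=cv2.imread("pics/top0.png"); cv2.imwrite("pics/t0c.png",cv2.resize(a[110:320,110:470],(800,467),interpolation=cv2.INTER_CUBIC))
a=cv2.imread("pics/scene0.png"); cv2.imwrite("pics/s0c.png",cv2.resize(a[140:340,130:470],(800,471),interpolation=cv2.INTER_CUBIC))
```

```text
(no output)
```

View pics/t0c.png

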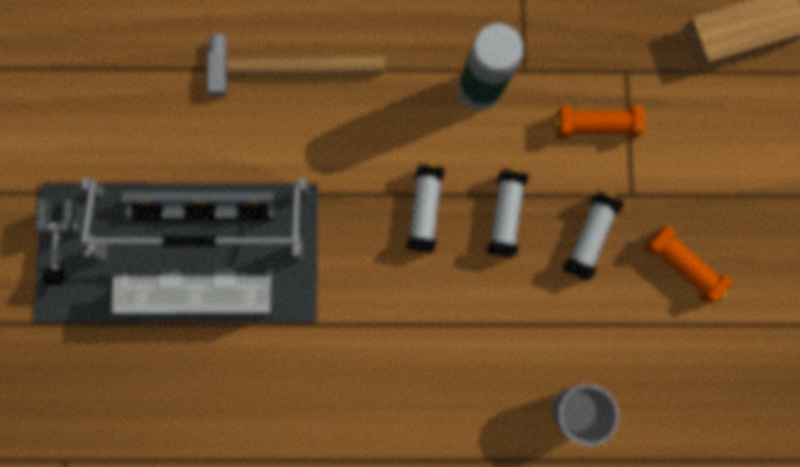

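View pics/s0c.png

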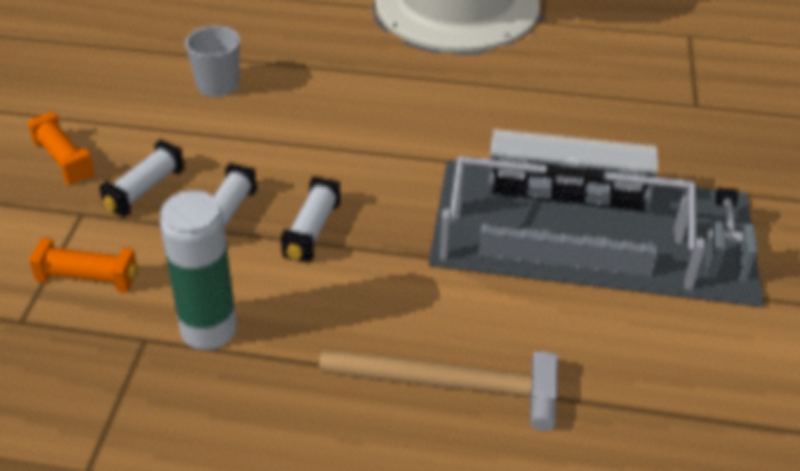

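```bash
cat > h.py <<'E'
import numpy as np,cv2
from bench import sensors,camera,boxes_of,trace,order
from scipy.optimize import minimize
from scipy.spatial.transform import Rotation as R
def proj(c,P):
    P=np.atleast_2d(P); q=P@c["world_to_cam"][:3,:3].T+c["world_to_cam"][:3,3]
    return np.c_[c["cx"]+c["fx"]*q[:,0]/-q[:,2], c["cy"]+c["fy"]*-q[:,1]/-q[:,2]]
def ray(c,uv,z):
    M=np.asarray(c["world_to_cam"]); Rm=M[:3,:3]; o=-Rm.T@M[:3,3]
    d=Rm.T@np.array([(uv[0]-c["cx"])/c["fx"],-(uv[1]-c["cy"])/c["fy"],-1]); return o+d*(z-o[2])/d[2]
def box(x0,x1,y0,y1,z0,z1): return np.array([[x,y,z] for x in(x0,x1) for y in(y0,y1) for z in(z0,z1)])/1e3
def pose(p,P):
    c,s=np.cos(p[2]),np.sin(p[2]); return P@np.array([[c,s,0],[-s,c,0],[0,0,1]])+[p[0],p[1],0]
t=np.linspace(0,2*np.pi,12)
STICK=[np.r_[box(-60,-44,-20,20,0,40)],box(44,60,-20,20,0,40),np.r_[[[x,17*np.cos(a),20+17*np.sin(a)] for a in t for x in(-44,44)]]/1e3,np.r_[[[x,9*np.cos(a),20+9*np.sin(a)] for a in t for x in(60,66)]]/1e3]
def mask(c,p,parts,k=8):
    m=np.zeros((420*k//2,560*k//2),np.uint8)
    for P in parts:
        h=cv2.convexHull((proj(c,pose(p,P))*k/2+k/4-.5).astype(np.float32)); cv2.fillConvexPoly(m,np.round(h).astype(np.int32),255)
    return cv2.resize(m,(560,420),interpolation=cv2.INTER_AREA)/255.
def fit(views,parts,p0,step=(.01,.01,.1)):
    def f(p):
        e=0
        for c,r in views:
            m=mask(c,p,parts); e+=np.abs(m-r).sum()/r.sum()
        return e
    S=np.array([p0]+[np.array(p0)+np.eye(3)[i]*step[i] for i in range(3)])
    r=minimize(f,p0,method="Nelder-Mead",options=dict(initial_simplex=S,xatol=2e-4,fatol=1e-4)); return r.x,r.fun
def sticks(c):
    out=[]
    for n in("stick0_mid","stick1_mid","stick2_mid"):
        for b in trace(n,c):
            r=b["region"]; 
            if r.sum()<60: continue
            px=c["img"][r].astype(float); sat=np.median(px.max(1)-px.min(1)); 
            if sat>60 or b["conf"]<.3: continue
            v,u=np.nonzero(r); uv=(u.mean(),v.mean())
            if any(np.hypot(*(np.array(uv)-o[0]))<8 for o in out): continue
            out.append((uv,r,b["conf"],n))
    return out
E
python3 - <<'E'
from h import *
c=camera("top"); s=camera("scene")
for uv,r,cf,n in sticks(c):
    p=ray(c,uv,.02); print(n,round(cf,2),np.round(uv,1),r.sum(),np.round(p,3), *[np.round(x,4) for x in fit([(c,r)],STICK,[p[0],p[1],-.1])])
for uv,r,cf,n in sticks(s): print("scene",n,round(cf,2),np.round(uv,1),r.sum(),np.round(ray(s,uv,.02),3))
d=trace("dock",c)[0]["region"]; p=fit([(c,d)],[box(-100,100,-165,235,0,8)],[.55,.2,0]); print("dock",p)
for q in((123.5,192),(252,192),(252.5,255),(125.5,255)): print(np.round(ray(c,q,.008),3))
a=c["img"][185:260,118:258]; cv2.imwrite("pics/dt.png",cv2.resize(a,(800,429),interpolation=cv2.INTER_CUBIC))
a=s["img"][190:280,305:465]; cv2.imwrite("pics/ds.png",cv2.resize(a,(800,450),interpolation=cv2.INTER_CUBIC))
E
```

```text
stick0_mid 0.65 [300.9 202.8] 416 [ 0.571 -0.122  0.02 ] [ 0.5679 -0.1223 -0.1077] 0.1556
stick0_mid 0.35 [196.7 214.7] 444 [0.531 0.208 0.02 ] [ 0.5317  0.2089 -0.1556] 1.8536
stick1_mid 0.57 [189.1 223.5] 7902 [0.503 0.231 0.02 ] [0.4988 0.2356 0.0214] 0.9359
stick1_mid 0.56 [338.4 205.2] 498 [ 0.563 -0.241  0.02 ] [ 0.5614 -0.2411 -0.1498] 0.0943
stick1_mid 0.46 [376.5 215.8] 483 [ 0.53  -0.362  0.02 ] [ 0.5283 -0.3616 -0.4325] 0.0763
scene stick0_mid 0.6 [261.6 233.2] 472 [ 0.571 -0.123  0.02 ]
scene stick1_mid 0.6 [229.9 220.3] 281 [ 0.532 -0.232  0.02 ]
scene stick2_mid 0.57 [189.7 215.5] 497 [ 0.532 -0.363  0.02 ]
scene stick2_mid 0.44 [382.4 233.7] 7642 [0.512 0.233 0.02 ]
dock (array([0.50673375, 0.19746976, 0.00341466]), np.float64(0.016145494434264485))
[0.606 0.448 0.008]
[0.607 0.035 0.008]
[0.405 0.031 0.008]
[0.405 0.429 0.008]
```

```bash
cat >> h.py <<'E'
DOCK=np.array([.5067,.1975,.0034])
def D(x,y,z): return pose(DOCK,np.array([[x,y,z]])/1e3)[0]
def overlay(c,pts,roi,w,fn):
    x0,y0,x1,y1=roi; k=w/(x1-x0); a=cv2.resize(c["img"][y0:y1,x0:x1],None,fx=k,fy=k,interpolation=cv2.INTER_CUBIC)
    for p,col in pts:
        u=(proj(c,p)[0]-[x0,y0]+.5)*k; cv2.circle(a,(int(u[0]),int(u[1])),2,col,-1)
    cv2.imwrite(fn,a)
E
python3 - <<'E'
from h import *
c=camera("top"); s=camera("scene")
pts=[(D(x,y,8),(0,0,255)) for x in(-100,100) for y in(-165,235)]
pts+=[(D(x,y,76),(0,255,0)) for x in(-90,-42) for y in(-105,105)]
pts+=[(D(66,y,50),(255,255,0)) for y in(-105,0,105)]
pts+=[(D(0,y,82),(255,0,255)) for y in(-140,140)]+[(D(85,y,80),(255,0,255)) for y in(-148,148)]
for th in(0,.15,.3): pts.append((D(85-85*np.cos(th),0,72+85*np.sin(th)),(0,255,255)))
for th in(0,.375,.75): pts.append((D(30-70*np.cos(th),195,45+70*np.sin(th)),(0,128,255)))
overlay(c,pts,(118,185,258,262),800,"pics/dt1.png"); overlay(s,pts,(305,185,465,280),800,"pics/ds1.png")
E
```

```text
(no output)
```

View pics/dt1.png

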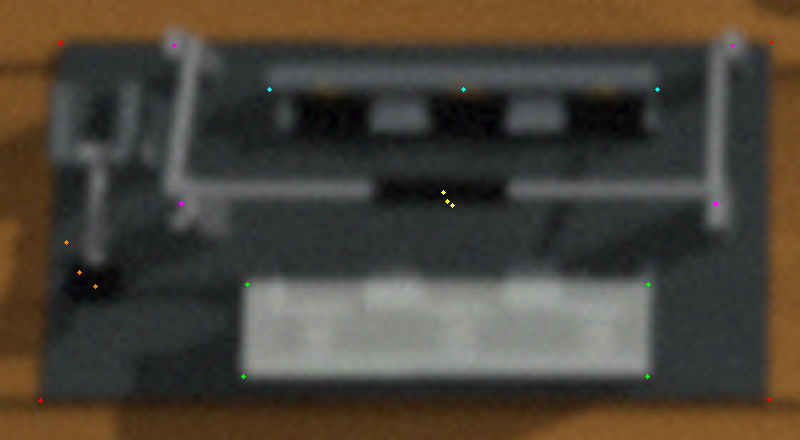

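View pics/ds1.png

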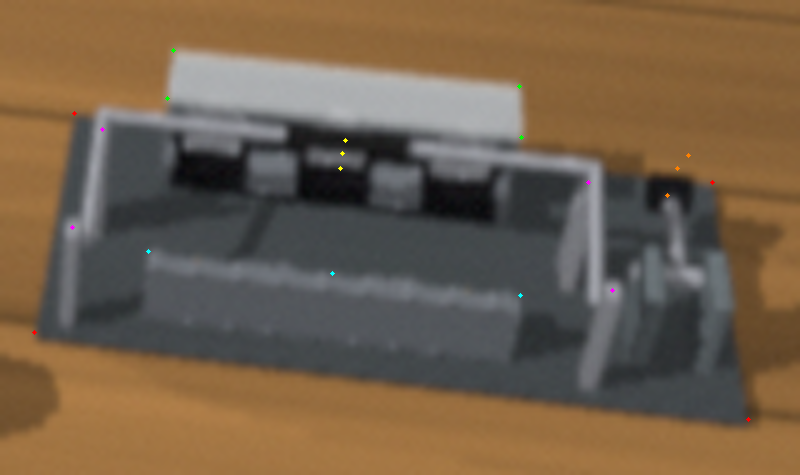

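```bash
cat >> h.py <<'E'
def now():
    o=sensors.get_obs(); r=R.from_rotvec(o["tool_rot"]); return o,r
def st():
    o,r=now(); p=np.array(o["ee_pos"]); z=r.as_matrix()[:,2]; g=p-.019*z
    c,s=np.cos(DOCK[2]),np.sin(DOCK[2]); d=lambda q:np.round(np.array([c*(q[0]-DOCK[0])+s*(q[1]-DOCK[1]),-s*(q[0]-DOCK[0])+c*(q[1]-DOCK[1]),q[2]])*1e3,1)
    x=-r.as_matrix()[:,0]
    print("t",round(o["t"],2),"tcp",np.round(p,4),"dockTCP",d(p),"dockGrasp",d(g),"yaw",round(np.arctan2(x[1],x[0]),3),"pitch",round(np.arcsin(x[2]),3),"F",np.round(o["force"],1),"w",round(o["grip_width"]*91.2,1),"gf",round(o["gripper_force"],1))
E
python3 -m pendant '[0,0,-0.082,0,0,0,5, 0,0,-0.082,0,0,0,5, 0,0,-0.082,0,0,0,5, 0,0,-0.082,0,0,0,5]' 20
python3 -m pendant '[0,0,0,-2.67,-2,0.9,5, 0,0,0,-2.67,-2,0.9,5, 0,0,0,-2.67,-2,0.9,5, 0,0,0,-2.67,-2,0.9,5, 0,0,0,-2.67,-2,0.9,5, 0,0,0,-2.67,-2,0.9,5, 0,0,0,-2.67,-2,0.9,5, 0,0,0,-2.67,-2,0.9,5, 0,0,0,-2.67,-2,0.9,5, 0,0,0,-2.67,-2,0.9,5, 0,0,0,0,0,0,5]'
python3 -c "
from h import *
st(); print(D(-40,195,45),D(0,0,72))
c=camera('top')
for n in('spray','screwpot','hammer'):
  r=boxes_of(n,c)[0]['rect']; print(n,[round(r[0]*560),round(r[1]*420),round(r[2]*560),round(r[3]*420)],ray(c,((r[0]+r[2]/2)*560,(r[1]+r[3]*.75)*420),.03))
"
```

```text
t: 2.08
ee_pos: [0.1994, 0.5923, 0.2139]
tool_rot: [0.011, -3.142, 0.0]
force: [0.6, 0.3, -0.6]
grip_width: 0.74
gripper_force: 0.0
t: 3.0
ee_pos: [0.471, 0.3896, 0.1224]
tool_rot: [0.0, 3.141, -0.002]
force: [0.5, -0.9, -0.2]
grip_width: 0.549
gripper_force: 0.0
t 3.0 tcp [0.471  0.3896 0.1224] dockTCP [-35.1 192.2 122.4] dockGrasp [-35.1 192.2 141.4] yaw -0.0 pitch 0.0 F [ 0.5 -0.9 -0.2] w 50.1 gf 0.0
[0.46603723 0.39236287 0.045     ] [0.5067 0.1975 0.072 ]
spray [315, 120, 28, 37] [ 0.74938213 -0.2136802   0.03      ]
screwpot [361, 280, 24, 33] [ 0.25461836 -0.33968146  0.03      ]
hammer [205, 127, 80, 25] [0.75489313 0.05746849 0.03      ]
```

```bash
python3 -m pendant '[0,0,0,0.5,0.28,3,5, 0,0,0,0,0,3,5, 0,0,0,0,0,2,5, 0,0,0,0,0,1.2,5, 0,0,0,0,0,0,1, 0,0,0,0,0,0,1, 0,0,0,0,0,0,1, 0,0,0,0,0,0,1, 0,0,0,0,0,0,1, 0,0,0,0,0,0,1]' 20
python3 -c "
from h import *
st()"
python3 -m pendant '[0,0,0,-0.05,0,-0.56,1, 0,0,0,-0.05,0,-0.56,1, 0,0,0,-0.13,0,-0.54,1, 0,0,0,-0.13,0,-0.54,1, 0,0,0,-0.22,0,-0.52,1, 0,0,0,-0.22,0,-0.52,1, 0,0,0,-0.3,0,-0.48,1, 0,0,0,-0.3,0,-0.48,1, 0,0,0,-0.37,0,-0.42,1, 0,0,0,-0.37,0,-0.42,1, 0,0,0,0,0,0,1,0,0,0,0,0,0,1]'
python3 -c "
from h import *
st()"
```

```text
t: 4.03
ee_pos: [0.4622, 0.3924, 0.0328]
tool_rot: [0.006, -3.141, 0.008]
force: [8.2, -31.3, 1.3]
grip_width: 0.264
gripper_force: 20.0
t 4.03 tcp [0.4622 0.3924 0.0328] dockTCP [-43.8 195.   32.8] dockGrasp [-43.8 195.1  51.8] yaw 0.004 pitch -0.0 F [  8.2 -31.3   1.3] w 24.1 gf 20.0
t: 5.03
ee_pos: [0.482, 0.3923, 0.083]
tool_rot: [0.005, -3.138, 0.009]
force: [-4.0, -27.2, 4.3]
grip_width: 0.26
gripper_force: 20.0
t 5.03 tcp [0.482  0.3923 0.083 ] dockTCP [-24.  194.9  83. ] dockGrasp [-24. 195. 102.] yaw 0.003 pitch -0.003 F [ -4.  -27.2   4.3] w 23.7 gf 20.0
```

```bash
python3 -m pendant '[0,0,0,0,0,0,5, 0,0,0,0,0,0,5, 0,0,0,0,0,0,5, 0,0,0,0,0,-1,5, 0,0,0,0,0,-3,5, 0,0,0,0,0,-3,5, 0,0,0,0,0,-3,5, 0,0,0,0,0,0,5]'
python3 -m pendant '[0,0,0.112,0,0,0,5, 0,0,0.112,0,0,0,5, 0,0,0.112,0,0,0,5, 0,0,0.112,0,0,0,5, 0,0,0.112,0,0,0,5, 0,0,0.112,0,0,0,5, 0,0,0.112,0,0,0,5,0,0,0.112,0,0,0,5, 0,0,0.112,0,0,0,5, 0,0,0.112,0,0,0,5, 0,0,0.112,0,0,0,5, 0,0,0.112,0,0,0,5]'
python3 -m pendant '[0,0,0.112,0,0,0,5, 0,0,0.112,0,0,0,5, 0,0,0,-3.25,0.48,0,5, 0,0,0,-3.25,0.48,0,5, 0,0,0,-3.25,0.48,0,5, 0,0,0,-3.25,0.48,0,5, 0,0,0,-3.25,0.48,0,5, 0,0,0,-3.25,0.48,0,5, 0,0,0,0,0,0,5, 0,0,0,0,0,0,5]'
python3 - <<'E'
from h import *
st(); c=camera("top"); s=camera("scene")
for n in("bail_bar","lever_knob"):
  for k in(c,s):
    for b in trace(n,k)[:2]:
        v,u=np.nonzero(b["region"]); print(n,b["conf"],u.mean(),v.mean(),u.min(),u.max(),v.min(),v.max())
pts=[(D(85-85*np.cos(th),35*j,72+85*np.sin(th)),(0,255,255)) for th in(.2,.3,.4) for j in(-1,1)]
pts+=[(D(30-70*np.cos(th),195,45+70*np.sin(th)),(0,128,255)) for th in(.65,.75)]
overlay(s,pts,(305,150,465,270),800,"pics/ds2.png")
E
```

```text
t: 5.7
ee_pos: [0.486, 0.3981, 0.1896]
tool_rot: [-0.006, 3.133, 0.009]
force: [1.8, -0.2, 0.7]
grip_width: 0.551
gripper_force: 0.0
t: 6.7
ee_pos: [0.4837, 0.3964, 0.1835]
tool_rot: [1.958, 2.456, 0.002]
force: [-0.5, -0.2, 0.3]
grip_width: 0.545
gripper_force: 0.0
t: 7.53
ee_pos: [0.5141, 0.2001, 0.1834]
tool_rot: [2.217, 2.225, 0.002]
force: [0.6, 1.0, 0.2]
grip_width: 0.546
gripper_force: 0.0
t 7.53 tcp [0.5141 0.2001 0.1834] dockTCP [  7.4   2.6 183.4] dockGrasp [  7.4   2.6 202.4] yaw -1.567 pitch -0.001 F [0.6 1.  0.2] w 49.8 gf 0.0
bail_bar 0.75 216.48837209302326 212.94767441860466 194 245 193 221
bail_bar 0.68 376.36690647482015 215.82374100719426 363 390 196 236
bail_bar 0.73 374.694 217.572 321 425 207 246
lever_knob 0.46 129.11475409836066 227.0327868852459 124 133 222 230
lever_knob 0.56 441.86764705882354 222.53676470588235 438 447 212 238
lever_knob 0.21 364.9201680672269 215.47058823529412 322 424 207 243
```

View pics/ds2.png

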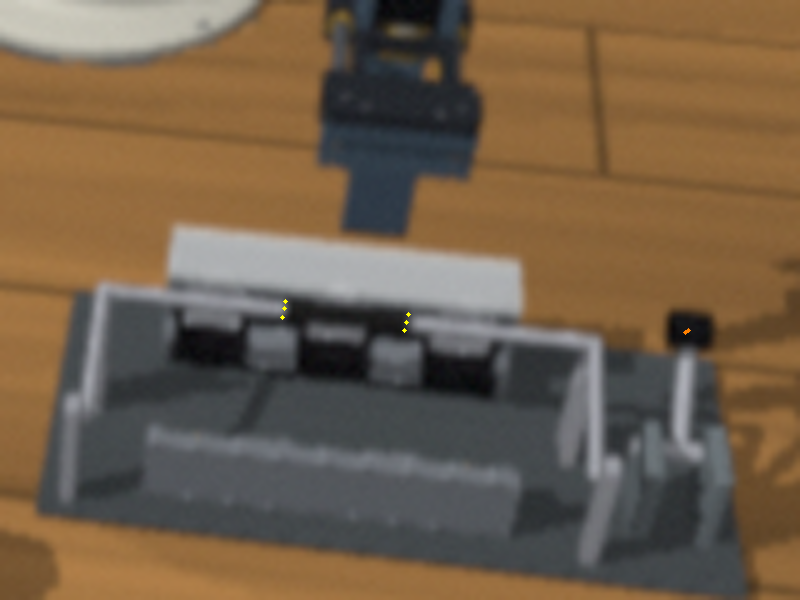

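```bash
python3 -m pendant '[0,0,0,-0.3,-0.2,3,5, 0,0,0,0,0,3,5, 0,0,0,0,0,3,5, 0,0,0,0,0,1.1,5, 0,0,0,0,0,0,0.8, 0,0,0,0,0,0,0.8, 0,0,0,0,0,0,0.8, 0,0,0,0,0,0,0.8, 0,0,0,0,0,0,0.8, 0,0,0,0,0,0,0.8, 0,0,0,0,0,0,0.8]' 12
python3 -c "
from h import *
st()"
```

```text
t: 8.75
ee_pos: [0.5122, 0.1984, 0.082]
tool_rot: [2.214, 2.227, 0.003]
force: [3.0, 1.1, -1.1]
grip_width: 0.148
gripper_force: 12.0
t 8.75 tcp [0.5122 0.1984 0.082 ] dockTCP [ 5.5  0.9 82. ] dockGrasp [  5.5   0.9 101. ] yaw -1.565 pitch -0.0 F [ 3.   1.1 -1.1] w 13.5 gf 12.0
```

```bash
python3 -m pendant '[0,0,0,0,0.47,-1.19,0.8, 0,0,0,0,0.64,-1.1,0.8, 0,0,0,0,0.8,-1,0.8, 0,0,0,0,0.94,-0.86,0.8, 0,0,0,0,1.06,-0.72,0.8, 0,0,0,0,1.15,-0.55,0.8, 0,0,0,0,1.22,-0.37,0.8, 0,0,0,0,1.26,-0.18,0.8, 0,0,0,0,1.27,0,0.8, 0,0,0,0,1.26,0.2,0.8, 0,0,0,0,1.22,0.38,0.8, 0,0,0,0,0,0,0.8]'
python3 -c "
from h import *
st()"
python3 -m pendant '[0,0,0,0,0.4,0.15,0.8, 0,0,0,0,0,0,0.8, 0,0,0,0,0,0,5, 0,0,0,0,0,0,5, 0,0,0,0,0,0,5, 0,0,0,0,0,0,5, 0,0,0,0,0,-1,5, 0,0,0,0,0,-2,5, 0,0,0,0,0,-3,5, 0,0,0,0,0,0,5]'
python3 -c "
from h import *
st()"
```

```text
t: 9.75
ee_pos: [0.6261, 0.1987, 0.135]
tool_rot: [2.215, 2.227, 0.002]
force: [3.7, -0.3, 3.4]
grip_width: 0.149
gripper_force: 12.0
t 9.75 tcp [0.6261 0.1987 0.135 ] dockTCP [119.4   0.8 135. ] dockGrasp [119.4   0.8 154. ] yaw -1.565 pitch -0.0 F [ 3.7 -0.3  3.4] w 13.6 gf 12.0
t: 10.58
ee_pos: [0.6307, 0.1995, 0.1998]
tool_rot: [2.212, 2.225, 0.01]
force: [1.1, -0.7, 2.2]
grip_width: 0.55
gripper_force: 0.0
t 10.58 tcp [0.6307 0.1995 0.1998] dockTCP [124.    1.6 199.8] dockGrasp [123.8   1.6 218.8] yaw -1.565 pitch -0.002 F [ 1.1 -0.7  2.2] w 50.2 gf 0.0
```

```bash
python3 -m pendant '[0,0,-0.112,0,0,0,6, 0,0,-0.112,0,0,0,6, 0,0,-0.112,0,0,0,6, 0,0,-0.112,0,0,0,6, 0,0,-0.112,0,0,0,6, 0,0,-0.112,0,0,0,6, 0,0,-0.112,0,0,0,6,0,0,-0.112,0,0,0,6, 0,0,-0.112,0,0,0,6, 0,0,-0.112,0,0,0,6, 0,0,-0.112,0,0,0,6, 0,0,-0.112,0,0,0,6]' 40
python3 -m pendant '[0,0,-0.113,0,0,0,6, 0,0,0,0,0,0,6, 0,0,0,0,-3,0,6, 0,0,0,0,-3,0,6, 0,0,0,0,-3,0,6, 0,0,0,0,-3,0,6, 0,0,0,0,-3,0,6, 0,0,0,0,-3,0,6, 0,0,0,0,-3,0,6, 0,0,0,0,0,0,6, 0,0,0,0,0,0,6, 0,0,0,0,0,0,6]'
cat >> h.py <<'E'
def see(rot0=0):
    c=camera("top"); s=camera("scene"); S=sticks(s); out=[]
    for uv,r,cf,n in sticks(c):
        p=ray(c,uv,.02); v=[(c,r)]
        for u2,r2,_,_ in S:
            if np.hypot(*(ray(s,u2,.02)-p)[:2])<.02: v.append((s,r2))
        b=fit(v,STICK,[p[0],p[1],-.2]); out.append(b); print("stick",round(cf,2),len(v),r.sum(),np.round(b[0],4),"err",round(b[1]/len(v),3))
    return c,s,out
def to(x,y,z,yaw):
    "remaining shift in tool axes (cm) and turn about tool z, TCP target in world"
    o,r=now(); d=r.inv().apply(np.array([x,y,z])-o["ee_pos"])*100
    xx=-r.as_matrix()[:,0]; print("to: turn z",round(np.arctan2(xx[1],xx[0])-yaw,3),"shift",np.round(d,2))
E
python3 - <<'E'
from h import *
st(); see()
o,r=now(); c=camera("top"); s=camera("scene")
pts=[(D(85-85*np.cos(th),35*j,72+85*np.sin(th)),(0,255,255)) for th in(1.8,1.9,2.) for j in(-1,1)]
overlay(s,pts,(200,150,460,320),800,"pics/s3.png")
E
```

```text
t: 11.58
ee_pos: [0.6284, 0.1989, 0.1945]
tool_rot: [0.337, 3.123, 0.0]
force: [-0.6, -0.2, -1.0]
grip_width: 0.656
gripper_force: 0.0
t: 12.58
ee_pos: [0.6059, -0.0096, 0.1941]
tool_rot: [0.174, 3.136, 0.0]
force: [0.1, -0.2, -0.8]
grip_width: 0.657
gripper_force: 0.0
t 12.58 tcp [ 0.6059 -0.0096  0.1941] dockTCP [  98.4 -207.5  194.1] dockGrasp [  98.4 -207.5  213.1] yaw -0.111 pitch 0.0 F [ 0.1 -0.2 -0.8] w 59.9 gf 0.0
stick 0.65 2 438 [ 0.568  -0.122  -0.1272] err 0.099
stick 0.87 1 429 [ 0.5589 -0.2394 -0.1814] err 0.135
stick 0.78 2 468 [ 0.5288 -0.3609 -0.4488] err 0.117
```

View pics/s3.png

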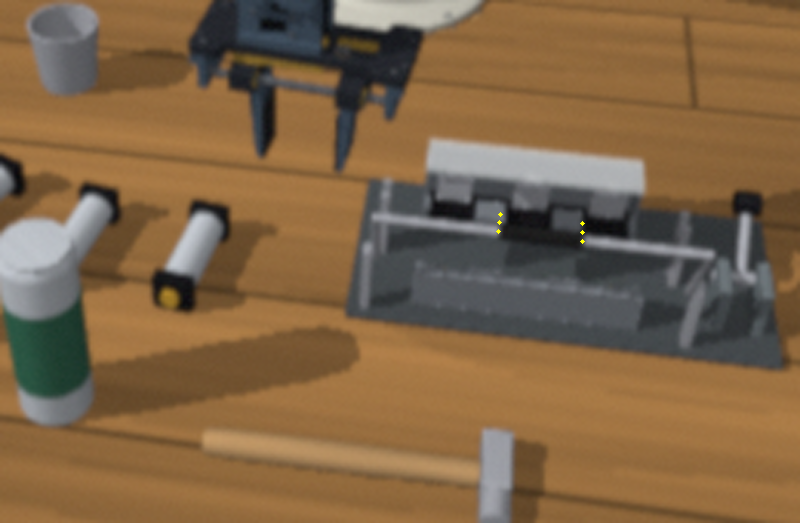

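```bash
python3 -m pendant '[0,0,0.01,0.63,-2.9,1.75,6, 0,0,0,0.63,-2.9,1.75,6, 0,0,0,0.63,-2.9,1.75,6, 0,0,0,0.63,-2.9,1.75,6, 0,0,0,0,0,2.5,6, 0,0,0,0,0,2.5,6, 0,0,0,0,0,2.5,6, 0,0,0,0,0,2,6, 0,0,0,0,0,1.5,6, 0,0,0,0,0,1,6, 0,0,0,0,0,0,6, 0,0,0,0,0,0,6]' 40
python3 -c "
from h import *
st()
to(.568,-.122,.004,-.12)"
```

```text
t: 14.08
ee_pos: [0.5674, -0.1222, 0.0038]
tool_rot: [-0.185, -3.136, -0.0]
force: [-0.6, -0.4, 0.3]
grip_width: 0.658
gripper_force: 0.0
t 14.08 tcp [ 0.5674 -0.1222  0.0038] dockTCP [  59.6 -319.9    3.8] dockGrasp [  59.6 -319.9   22.8] yaw -0.118 pitch -0.0 F [-0.6 -0.4  0.3] w 60.0 gf 0.0
to: turn z 0.002 shift [-0.06  0.03 -0.02]
```

```bash
python3 -m pendant '[0,0,0,0,0,0,2, 0,0,0,0,0,0,2, 0,0,0,0,0,0,2, 0,0,0,0,0,0,2, 0,0,0,0,0,0,2, 0,0,0,0,0,0,2]' 40
python3 -c "
from h import *
st()"
python3 -m pendant '[0,0,0,0,0,-1,2, 0,0,0,0,0,-2.5,2, 0,0,0,0,0,-3.5,2, 0,0,0,0,0,-3.5,2, 0,0,0,0,0,-3.5,2, 0,0,0,0,0,-3.5,2, 0,0,-0.121,0,0,-2.5,2, 0,-0.1,0,0,0,0,2, 0,-0.1,0,0,0,0,2, 0,-0.1,0,0,0,0,2, 0,0,0,0,0,0,2, 0,0,0,0,0,0,2]'
cat >> h.py <<'E'
def mid(x,y,z,a,off=(0,0,.016)):
    "shift (cm, now axes) and turn to put held stick's middle at dock x,y,z with pitch a; off: tcp from middle in tool axes"
    o,r=now(); T=R.from_euler("z",DOCK[2])*R.from_euler("y",np.pi-a)
    p=D(x,y,z)+T.apply(off); print("mid: shift",np.round(r.inv().apply(p-o["ee_pos"])*100,2),"turn",np.round((r.inv()*T).as_rotvec(),3))
def held(off=(0,0,.016)):
    o,r=now(); m=np.array(o["ee_pos"])-r.apply(off); c,s=np.cos(DOCK[2]),np.sin(DOCK[2]); q=m[:2]-DOCK[:2]
    print("held mid dock",np.round(1e3*np.array([c*q[0]+s*q[1],-s*q[0]+c*q[1],m[2]]),1))
E
python3 -c "
from h import *
st();held();mid(30,-75,190,.3);mid(30,-75,62.5,.3);see()"
```

```text
t: 14.58
ee_pos: [0.5677, -0.1223, 0.0043]
tool_rot: [0.185, 3.135, -0.0]
force: [-0.5, 0.2, 7.3]
grip_width: 0.365
gripper_force: 40.0
t 14.58 tcp [ 0.5677 -0.1223  0.0043] dockTCP [  60.  -320.     4.3] dockGrasp [  59.9 -320.    23.3] yaw -0.118 pitch 0.001 F [-0.5  0.2  7.3] w 33.3 gf 40.0
t: 15.58
ee_pos: [0.5658, -0.122, 0.2041]
tool_rot: [-0.003, 2.844, 0.001]
force: [0.9, 0.3, -1.2]
grip_width: 0.365
gripper_force: 40.0
t 15.58 tcp [ 0.5658 -0.122   0.2041] dockTCP [  58.  -319.7  204.1] dockGrasp [  52.4 -319.7  222.3] yaw 0.002 pitch 0.298 F [ 0.9  0.3 -1.2] w 33.3 gf 40.0
held mid dock [  53.3 -319.7  219.4]
mid: shift [ 3.11 24.47  2.13] turn [ 0.    -0.002 -0.001]
mid: shift [ 6.86 24.46 14.32] turn [ 0.    -0.002 -0.001]
stick 0.56 2 423 [ 0.5276 -0.3612 -0.3938] err 0.207
```

```bash
python3 -m pendant '[0,0,0,0.3,3.06,0,2, 0,0,0,0.3,3.06,0,2, 0,0,0,0.3,3.06,0,2, 0,0,0,0.3,3.06,0,2, 0,0,0,0.3,3.06,0,2, 0,0,0,0.3,3.06,0,2, 0,0,0,0.3,3.06,0,2, 0,0,0,0.3,3.06,0,2, 0,0,0,0,0,0,2, 0,0,0,0,0,0,2, 0,0,0,0,0,0,2]'
cat >> h.py <<'E'
def heldpts(off=(0,0,.016)):
    o,r=now(); m=np.array(o["ee_pos"])-r.apply(off); B=lambda x,y,z:m+r.apply([-x/1e3,y/1e3,-z/1e3])
    return [(B(66,0,0),(0,255,255))]+[(B(x,y,z),(0,0,255)) for x in(-60,60) for y in(-20,20) for z in(-20,20)]
E
python3 - <<'E'
from h import *
st();held();mid(30,-75,62.5,.3)
s=camera("scene");c=camera("top")
u=proj(s,heldpts()[0][0])[0].astype(int); x0,y0=u-[70,55]
overlay(s,heldpts(),(x0,y0,x0+130,y0+90),800,"pics/s4.png")
E
```

```text
t: 16.9
ee_pos: [0.5438, 0.1225, 0.1965]
tool_rot: [-0.006, 2.842, 0.001]
force: [0.9, -0.6, -2.9]
grip_width: 0.366
gripper_force: 40.0
t 16.9 tcp [0.5438 0.1225 0.1965] dockTCP [ 36.8 -75.1 196.5] dockGrasp [ 31.2 -75.1 214.7] yaw 0.004 pitch 0.3 F [ 0.9 -0.6 -2.9] w 33.4 gf 40.0
held mid dock [ 32.1 -75.1 211.8]
mid: shift [4.610e+00 1.000e-02 1.421e+01] turn [-0.    -0.     0.001]
```

View pics/s4.png

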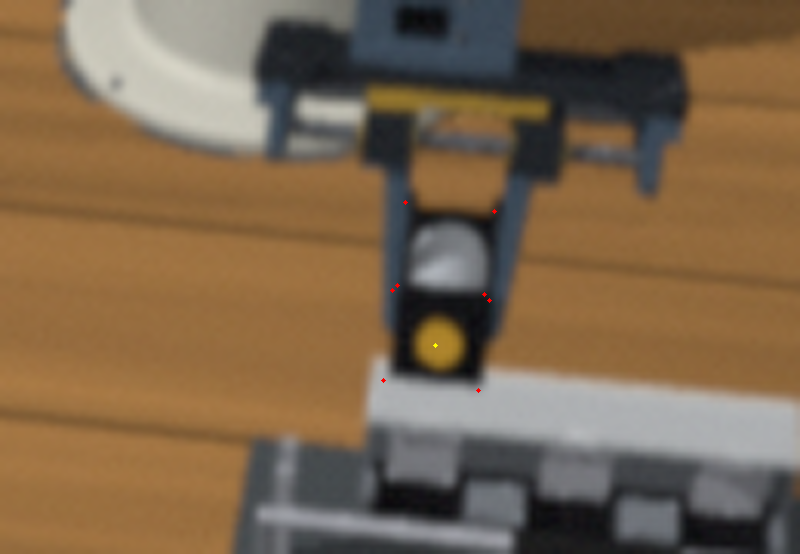

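```bash
python3 -m pendant '[0,0,0,0.9,-0.1,2.8,2, 0,0,0,0.9,0,2.8,2, 0,0,0,0.9,0,2.8,2, 0,0,0,0.9,0,2.8,2, 0,0,0,0.6,0,1.8,2, 0,0,0,0.4,0,1.2,2, 0,0,0,0,0,0,2, 0,0,0,0,0,0,2]'
python3 -c "
from h import *
st();held();mid(5,-76,62.5,.3);mid(-4,-76,62.5,.3)"
```

```text
t: 17.67
ee_pos: [0.5417, 0.1206, 0.0471]
tool_rot: [-0.003, 2.843, 0.0]
force: [0.1, 0.1, -2.1]
grip_width: 0.366
gripper_force: 40.0
t 17.67 tcp [0.5417 0.1206 0.0471] dockTCP [ 34.8 -77.   47.1] dockGrasp [ 29.2 -77.   65.3] yaw 0.002 pitch 0.299 F [ 0.1  0.1 -2.1] w 33.4 gf 40.0
held mid dock [ 30.1 -77.   62.4]
mid: shift [ 2.39  0.1  -0.75] turn [-0.001 -0.001 -0.001]
mid: shift [ 3.25  0.1  -1.01] turn [-0.001 -0.001 -0.001]
```

```bash
python3 -m pendant '[0,0,0,0.8,0.1,-0.25,2, 0,0,0,0.8,0,-0.25,2, 0,0,0,0.5,0,-0.15,2, 0,0,0,0.3,0,-0.1,2, 0,0,0,0,0,0,2]'
python3 -c "
from h import *
st();held()"
python3 -m pendant '[0,0,0,0.3,0,-0.1,2, 0,0,0,0.3,0,-0.1,2, 0,0,0,0.25,0,-0.06,2, 0,0,0,0,0,0,2, 0,0,0,0,0,0,2]'
python3 -c "
from h import *
st();held();mid(-4,-76,62.5,.3);mid(-4,-76,57,.2);mid(-4,-76,50,.1); mid(-4,-76,43,0)"
```

```text
t: 18.08
ee_pos: [0.5162, 0.1225, 0.0481]
tool_rot: [-0.005, 2.84, 0.001]
force: [3.0, -2.1, -0.6]
grip_width: 0.367
gripper_force: 40.0
t 18.08 tcp [0.5162 0.1225 0.0481] dockTCP [  9.3 -75.1  48.1] dockGrasp [  3.7 -75.1  66.3] yaw 0.004 pitch 0.301 F [ 3.  -2.1 -0.6] w 33.5 gf 40.0
held mid dock [  4.5 -75.1  63.4]
t: 18.5
ee_pos: [0.5084, 0.1225, 0.0478]
tool_rot: [-0.005, 2.84, 0.001]
force: [6.3, -2.4, 1.8]
grip_width: 0.361
gripper_force: 40.0
t 18.5 tcp [0.5084 0.1225 0.0478] dockTCP [  1.4 -75.   47.8] dockGrasp [ -4.2 -75.   65.9] yaw 0.003 pitch 0.302 F [ 6.3 -2.4  1.8] w 32.9 gf 40.0
held mid dock [ -3.3 -75.   63.1]
mid: shift [ 0.08 -0.1   0.04] turn [ 0.     0.002 -0.   ]
mid: shift [ 0.41 -0.1   0.55] turn [ 0.     0.102 -0.   ]
mid: shift [ 0.77 -0.1   1.2 ] turn [ 0.     0.202 -0.   ]
mid: shift [ 1.14 -0.1   1.83] turn [ 0.     0.302 -0.   ]
```

```bash
python3 -m pendant '[0,0.05,0,0.2,-0.1,0.27,2, 0,0.05,0,0.17,0,0.27,2, 0,0.05,0,0.15,0,0.34,2, 0,0.05,0,0.14,0,0.34,2, 0,0,0,0,0,0,2]'
python3 -c "
from h import *
st();held();mid(-4,-76,43,0)"
python3 -m pendant '[0,0.05,0,0.12,0,0.34,2, 0,0.05,0,0.12,0,0.34,2, 0,0,0,0,0,0,2, 0,0,0,0,0,0,2]'
python3 -c "
from h import *
st();held();mid(-3,-75,42,0)"
```

```text
t: 18.92
ee_pos: [0.5063, 0.1216, 0.0341]
tool_rot: [-0.004, 3.042, 0.001]
force: [5.9, 0.2, 1.9]
grip_width: 0.368
gripper_force: 40.0
t 18.92 tcp [0.5063 0.1216 0.0341] dockTCP [ -0.7 -75.9  34.1] dockGrasp [ -2.6 -75.9  53. ] yaw 0.003 pitch 0.1 F [5.9 0.2 1.9] w 33.6 gf 40.0
held mid dock [ -2.3 -75.9  50.1]
mid: shift [ 0.4  -0.01  0.68] turn [ 0.001  0.1   -0.001]
t: 19.25
ee_pos: [0.5034, 0.1215, 0.027]
tool_rot: [-0.005, 3.14, 0.0]
force: [5.8, 1.4, 0.6]
grip_width: 0.365
gripper_force: 40.0
t 19.25 tcp [0.5034 0.1215 0.027 ] dockTCP [ -3.6 -76.   27. ] dockGrasp [ -3.6 -76.   46. ] yaw 0.003 pitch 0.001 F [5.8 1.4 0.6] w 33.3 gf 40.0
held mid dock [ -3.6 -76.   43. ]
mid: shift [-0.06  0.1   0.1 ] turn [ 0.     0.001 -0.001]
```

```bash
python3 -m pendant '[0,0,0,-0.15,0.1,0.1,2, 0,0,0,-0.15,0,0.05,2, 0,0,0,0,0,0,2, 0,0,0,0,0,0,5, 0,0,0,0,0,0,5, 0,0,0,0,0,0,5, 0,0,0,0,0,0,5, 0,0,0,0,0,-1,5, 0,0,0,0,0,-2.5,5, 0,0,0,0,0,-3.5,5, 0,0,0,0,0,-3.5,5, 0,0,0,0,0,-3.5,5]'
python3 -m pendant '[0,0,0,0,-3.5,-2,5, 0,0,0,0,-3.5,0,5, 0,0,0,0,-3.5,0,5, 0,0,0,0,-3.5,0,5, 0,0,0,0,-3.5,0,5, 0,0,0,0,0,0,5, 0,0,0,0,0,0,5]'
python3 - <<'E'
from h import *
st(); c,s,o=see()
def B(x,y,z): return D(x,-75+y,42+z)
pts=[(B(66,0,0),(0,255,255))]+[(B(x,y,20),(0,0,255)) for x in(-60,-44,44,60) for y in(-20,20)]+[(D(66,y,50),(255,255,0)) for y in(-105,0,105)]
overlay(c,pts,(160,185,260,255),800,"pics/t5.png")
E
```

```text
t: 20.25
ee_pos: [0.5044, 0.1223, 0.1677]
tool_rot: [0.005, -3.141, 0.0]
force: [0.2, -0.5, -0.5]
grip_width: 0.549
gripper_force: 0.0
t: 20.83
ee_pos: [0.5054, -0.0542, 0.1861]
tool_rot: [-0.0, 3.141, -0.0]
force: [0.5, 0.5, 0.7]
grip_width: 0.549
gripper_force: 0.0
t 20.83 tcp [ 0.5054 -0.0542  0.1861] dockTCP [  -2.2 -251.7  186.1] dockGrasp [  -2.2 -251.7  205.1] yaw 0.0 pitch 0.0 F [0.5 0.5 0.7] w 50.1 gf 0.0
stick 0.66 1 372 [0.5104 0.1275 0.0254] err 0.306
stick 0.92 1 468 [ 0.5602 -0.2395 -0.1761] err 0.073
stick 0.75 2 460 [ 0.5299 -0.361  -0.4184] err 0.184
stick 0.53 1 341 [0.6649 0.2036 0.0244] err 2.096
```

View pics/t5.png

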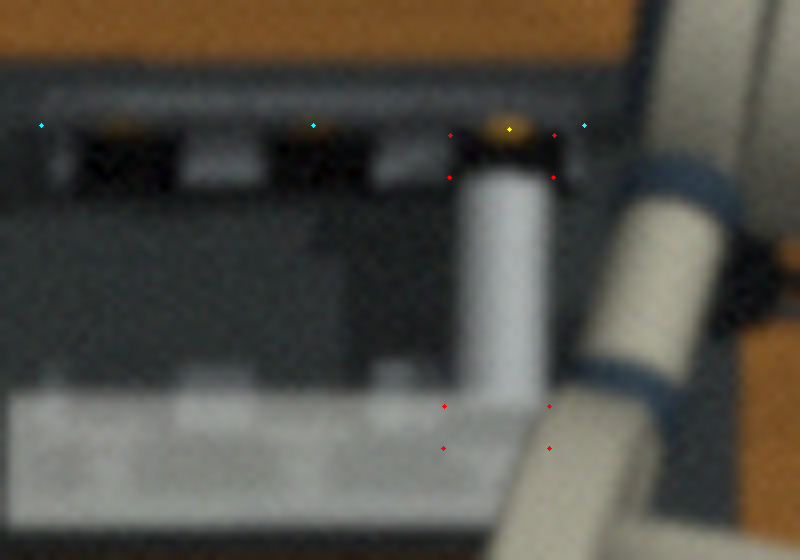

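```bash
python3 -m pendant '[0,0,0,-0.92,-3.09,1,6, 0,0,0,-0.92,-3.09,1,6, 0,0,0,-0.92,-3.09,1,6, 0,0,0,-0.92,-3.09,1,6, 0,0,0,-0.92,-3.09,1,6, 0,0,0,-0.92,-3.09,1,6, 0,0,0.085,0,0,2,6, 0,0,0.08,0,0,2,6, 0,0,0,0,0,2.5,6, 0,0,0,0,0,2,6, 0,0,0,0,0,0,6, 0,0,0,0,0,0,6]' 40
python3 -c "
from h import *
st(); see()
to(.5605,-.2395,.004,-.165)"
```

```text
t: 22.23
ee_pos: [0.561, -0.2372, 0.0401]
tool_rot: [-0.253, -3.13, -0.001]
force: [0.4, -0.7, 1.1]
grip_width: 0.654
gripper_force: 0.0
t 22.23 tcp [ 0.561  -0.2372  0.0401] dockTCP [  52.8 -434.9   40.1] dockGrasp [  52.8 -434.9   59.1] yaw -0.161 pitch -0.002 F [ 0.4 -0.7  1.1] w 59.7 gf 0.0
to: turn z 0.003 shift [ 0.1  -0.17  3.73]
```

```bash
python3 -m pendant '[0,0,0,0.05,-0.15,2,6, 0,0,0,0,0,1.2,6, 0,0,0,0,0,0.4,6, 0,0,0,0,0,0,6, 0,0,0,0,0,0,6, 0,0,0,0,0,0,2, 0,0,0,0,0,0,2, 0,0,0,0,0,0,2, 0,0,0,0,0,0,2, 0,0,0,0,0,0,2, 0,0,0,0,0,0,2]' 40
python3 -c "
from h import *
st()"
python3 -m pendant '[0,0,0,0,0,-1,2, 0,0,0,0,0,-2.5,2, 0,0,0,0,0,-3.5,2, 0,0,0,0,0,-3.5,2, 0,0,0,0,0,-3.5,2, 0,0,0,0,0,-3.5,2, 0,0,-0.085,0,0,-2.5,2, 0,0,-0.082,0,0,0,2, 0,-0.1,0,0,0,0,2, 0,-0.1,0,0,0,0,2, 0,-0.1,0,0,0,0,2, 0,0,0,0,0,0,2]'
python3 -c "
from h import *
st();held();mid(30,-0.8,210,.3)"
```

```text
t: 23.55
ee_pos: [0.5608, -0.2393, 0.0049]
tool_rot: [0.254, 3.131, -0.0]
force: [-0.2, 0.9, 4.8]
grip_width: 0.367
gripper_force: 40.0
t 23.55 tcp [ 0.5608 -0.2393  0.0049] dockTCP [  52.6 -437.     4.9] dockGrasp [  52.6 -437.    23.9] yaw -0.162 pitch 0.0 F [-0.2  0.9  4.8] w 33.5 gf 40.0
t: 24.55
ee_pos: [0.5573, -0.2381, 0.204]
tool_rot: [-0.005, 2.839, 0.003]
force: [0.5, -0.4, -1.9]
grip_width: 0.37
gripper_force: 40.0
t 24.55 tcp [ 0.5573 -0.2381  0.204 ] dockTCP [  49.1 -435.8  204. ] dockGrasp [  43.5 -435.8  222.2] yaw 0.003 pitch 0.303 F [ 0.5 -0.4 -1.9] w 33.7 gf 40.0
held mid dock [  44.4 -435.8  219.3]
mid: shift [ 1.65 43.5   0.53] turn [0.002 0.003 0.   ]
```

```bash
python3 -m pendant '[0,0,0,0.14,3.62,0.04,2, 0,0,0,0.14,3.62,0.04,2, 0,0,0,0.14,3.62,0.04,2, 0,0,0,0.14,3.62,0.04,2, 0,0,0,0.14,3.62,0.04,2, 0,0,0,0.14,3.62,0.04,2, 0,0,0,0.14,3.62,0.04,2, 0,0,0,0.14,3.62,0.04,2, 0,0,0,0.14,3.62,0.04,2, 0,0,0,0.14,3.62,0.04,2, 0,0,0,0.14,3.62,0.04,2, 0,0,0,0.14,3.62,0.04,2]'
python3 -m pendant '[0,0,0,0,0,0,2, 0,0,0,0,0,0,2, 0,0,0,0,0,0,2]'
python3 -c "
from h import *
st();held();mid(30,-0.8,62.5,.3)
s=camera('scene')
u=proj(s,heldpts()[0][0])[0].astype(int); x0,y0=u-[70,55]
overlay(s,heldpts(),(x0,y0,x0+130,y0+90),800,'pics/s6.png')"
```

```text
t: 25.55
ee_pos: [0.5436, 0.1969, 0.1956]
tool_rot: [-0.007, 2.842, -0.001]
force: [0.3, -0.2, -1.4]
grip_width: 0.363
gripper_force: 40.0
t: 25.8
ee_pos: [0.5437, 0.1951, 0.1952]
tool_rot: [-0.008, 2.842, -0.0]
force: [0.4, -0.3, -1.3]
grip_width: 0.368
gripper_force: 40.0
t 25.8 tcp [0.5437 0.1951 0.1952] dockTCP [ 37.   -2.5 195.2] dockGrasp [ 31.4  -2.5 213.4] yaw 0.006 pitch 0.299 F [ 0.4 -0.3 -1.3] w 33.6 gf 40.0
held mid dock [ 32.3  -2.5 210.5]
mid: shift [ 4.58  0.19 14.07] turn [-0.    -0.001  0.003]
```

View pics/s6.png

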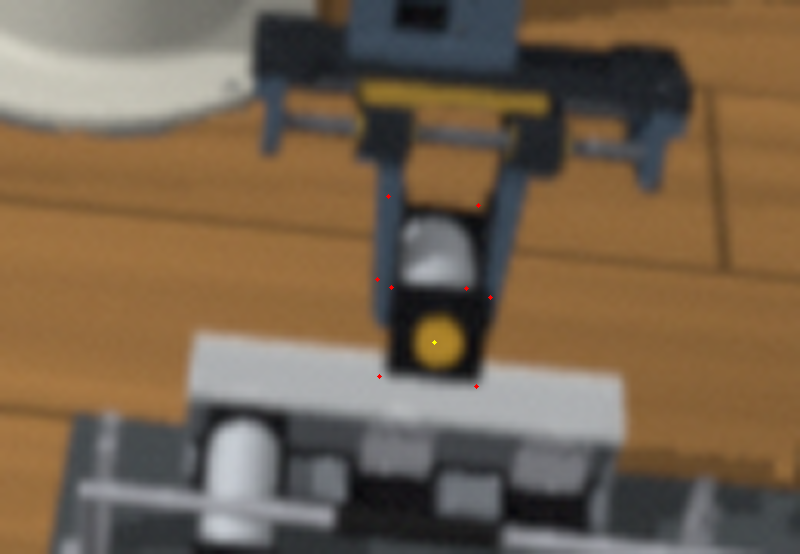

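```bash
python3 -m pendant '[0,0,0,0.9,0.19,2.8,2, 0,0,0,0.9,0,2.8,2, 0,0,0,0.9,0,2.8,2, 0,0,0,0.9,0,2.8,2, 0,0,0,0.6,0,1.7,2, 0,0,0,0.4,0,1.2,2, 0,0,0,0,0,0,2, 0,0,0,0,0,0,2]'
python3 -c "
from h import *
st();held();mid(-4,-0.8,62.5,.3)"
python3 -m pendant '[0,0,0,0.8,0,-0.25,2, 0,0,0,0.8,0,-0.25,2, 0,0,0,0.5,0,-0.15,2, 0,0,0,0.3,0,-0.1,2, 0,0,0,0,0,0,2]'
python3 -c "
from h import *
st();held();mid(-4,-0.8,62.5,.3)"
```

```text
t: 26.52
ee_pos: [0.5416, 0.1958, 0.0466]
tool_rot: [-0.005, 2.843, -0.0]
force: [0.4, -0.1, -0.9]
grip_width: 0.365
gripper_force: 40.0
t 26.52 tcp [0.5416 0.1958 0.0466] dockTCP [34.9 -1.8 46.6] dockGrasp [29.3 -1.8 64.7] yaw 0.004 pitch 0.299 F [ 0.4 -0.1 -0.9] w 33.3 gf 40.0
held mid dock [30.1 -1.8 61.9]
mid: shift [ 3.24  0.1  -1.07] turn [-0.001 -0.001  0.   ]
t: 26.93
ee_pos: [0.5159, 0.197, 0.0475]
tool_rot: [-0.008, 2.841, 0.001]
force: [3.3, -0.6, -0.1]
grip_width: 0.366
gripper_force: 40.0
t 26.93 tcp [0.5159 0.197  0.0475] dockTCP [ 9.2 -0.6 47.5] dockGrasp [ 3.6 -0.6 65.6] yaw 0.006 pitch 0.301 F [ 3.3 -0.6 -0.1] w 33.4 gf 40.0
held mid dock [ 4.5 -0.6 62.7]
mid: shift [ 0.82 -0.02 -0.23] turn [0.001 0.001 0.002]
```

```bash
python3 -m pendant '[0,0,0,0.3,0,-0.1,2, 0,0,0,0.3,0,-0.1,2, 0,0,0,0.25,0,-0.06,2, 0,0,0,0,0,0,2, 0,0,0,0,0,0,2]'
python3 -c "
from h import *
st();held()"
python3 -m pendant '[0,0.05,0,0.2,-0.03,0.27,2, 0,0.05,0,0.17,0,0.27,2, 0,0.05,0,0.15,0,0.34,2, 0,0.05,0,0.14,0,0.34,2, 0,0,0,0,0,0,2]'
python3 -c "
from h import *
st();held()"
python3 -m pendant '[0,0.05,0,0.12,0,0.34,2, 0,0.05,0,0.12,0,0.34,2, 0,0,0,0,0,0,2, 0,0,0,0,0,0,2]'
python3 -c "
from h import *
st();held();mid(-3,-0.8,42,0)"
```

```text
t: 27.35
ee_pos: [0.508, 0.1971, 0.0471]
tool_rot: [-0.008, 2.84, 0.002]
force: [5.6, -1.6, 1.0]
grip_width: 0.362
gripper_force: 40.0
t 27.35 tcp [0.508  0.1971 0.0471] dockTCP [ 1.3 -0.4 47.1] dockGrasp [-4.3 -0.4 65.3] yaw 0.005 pitch 0.301 F [ 5.6 -1.6  1. ] w 33.0 gf 40.0
held mid dock [-3.4 -0.4 62.4]
t: 27.77
ee_pos: [0.5059, 0.1969, 0.0334]
tool_rot: [-0.007, 3.042, 0.002]
force: [5.7, 0.4, 2.1]
grip_width: 0.364
gripper_force: 40.0
t 27.77 tcp [0.5059 0.1969 0.0334] dockTCP [-0.8 -0.6 33.4] dockGrasp [-2.7 -0.7 52.4] yaw 0.005 pitch 0.1 F [5.7 0.4 2.1] w 33.2 gf 40.0
held mid dock [-2.4 -0.7 49.4]
t: 28.1
ee_pos: [0.5026, 0.1968, 0.0266]
tool_rot: [-0.008, 3.141, 0.001]
force: [3.5, 1.1, 3.6]
grip_width: 0.362
gripper_force: 40.0
t 28.1 tcp [0.5026 0.1968 0.0266] dockTCP [-4.1 -0.7 26.6] dockGrasp [-4.1 -0.7 45.6] yaw 0.005 pitch 0.001 F [3.5 1.1 3.6] w 33.0 gf 40.0
held mid dock [-4.1 -0.7 42.6]
mid: shift [-0.11 -0.01  0.06] turn [0.001 0.001 0.001]
```

```bash
python3 -m pendant '[0,0,0,-0.15,0,0.05,2, 0,0,0,-0.15,0,0,2, 0,0,0,0,0,0,2, 0,0,0,0,0,0,5, 0,0,0,0,0,0,5, 0,0,0,0,0,0,5, 0,0,0,0,0,0,5, 0,0,0,0,0,-1,5, 0,0,0,0,0,-2.5,5, 0,0,0,0,0,-3.5,5, 0,0,0,0,0,-3.5,5, 0,0,0,0,0,-3.5,5]'
python3 -m pendant '[0,0,0,0,-3.8,-2,6, 0,0,0,0,-3.8,0,6, 0,0,0,0,-3.8,0,6, 0,0,0,0,-3.8,0,6, 0,0,0,0,-3.8,0,6, 0,0,0,0,-3.8,0,6, 0,0,0,0,-3.8,0,6, 0,0,0,0,-3.8,0,6, 0,0,0,0,-3.8,0,6, 0,0,0,0,-3.8,0,6, 0,0,0,0,0,0,6, 0,0,0,0,0,0,6]'
python3 - <<'E'
from h import *
st(); c,s,o=see()
pts=[(D(66,75*b,42),(0,255,255)) for b in(-1,0)]+[(D(x,75*b+y,62),(0,0,255)) for x in(-60,44,60) for y in(-20,20) for b in(-1,0)]
overlay(c,pts,(160,185,260,255),800,"pics/t7.png")
E
```

```text
t: 29.1
ee_pos: [0.5043, 0.1963, 0.168]
tool_rot: [0.008, -3.141, 0.0]
force: [0.8, -0.0, 0.2]
grip_width: 0.55
gripper_force: 0.0
t: 30.1
ee_pos: [0.5065, -0.1842, 0.1857]
tool_rot: [-0.003, 3.141, -0.0]
force: [-0.7, 1.3, 0.4]
grip_width: 0.659
gripper_force: 0.0
t 30.1 tcp [ 0.5065 -0.1842  0.1857] dockTCP [  -1.5 -381.6  185.7] dockGrasp [  -1.5 -381.6  204.7] yaw 0.002 pitch 0.0 F [-0.7  1.3  0.4] w 60.1 gf 0.0
stick 0.93 1 369 [0.512  0.1276 0.0272] err 0.314
stick 0.9 1 395 [ 0.5101  0.2026 -0.0029] err 0.302
```

View pics/t7.png

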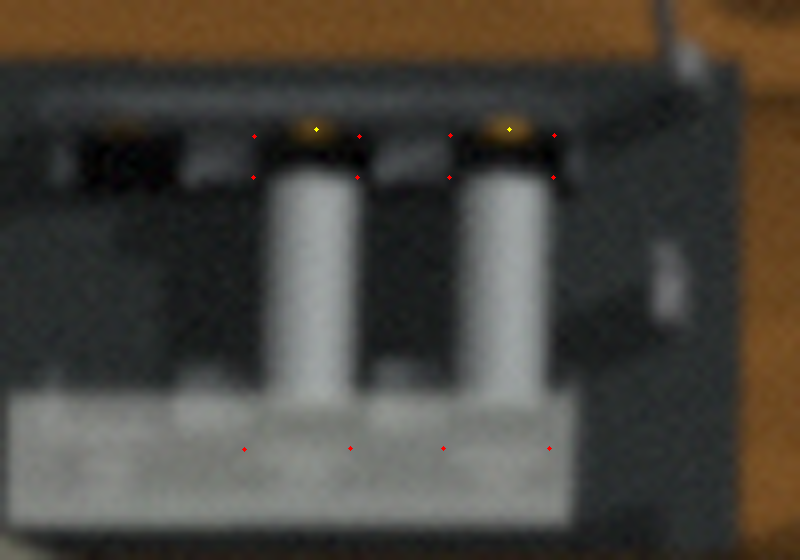

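Run:
```python
from h import *
c=camera("top"); s=camera("scene")
for k in(c,s):
  for n in("stick0_mid","stick1_mid","stick2_mid"):
    for b in trace(n,k):
      r=b["region"]; v,u=np.nonzero(r); px=k["img"][r].astype(float)
      if len(u)>20: print(k["shot"],n,round(b["conf"],2),len(u),u.mean().round(),v.mean().round(),np.median(px.max(1)-px.min(1)),np.round(ray(k,(u.mean(),v.mean()),.02),3))
overlay(c,[],(250,110,470,270),800,"pics/t8.png")
```

```text
25 stick0_mid 0.69 415 222.0 216.0 4.0 [0.526 0.128 0.02 ]
25 stick1_mid 0.69 391 198.0 217.0 4.0 [0.524 0.202 0.02 ]
25 stick2_mid 0.83 430 420.0 230.0 146.0 [ 0.485 -0.498  0.02 ]
25 stick2_mid 0.77 402 381.0 164.0 146.0 [ 0.698 -0.383  0.02 ]
26 stick0_mid 0.88 324 347.0 222.0 7.0 [0.475 0.124 0.02 ]
26 stick2_mid 0.79 370 156.0 203.0 190.0 [ 0.49  -0.494  0.02 ]
26 stick2_mid 0.75 574 165.0 253.0 196.0 [ 0.697 -0.377  0.02 ]
26 stick2_mid 0.62 506 190.0 216.0 8.0 [ 0.534 -0.361  0.02 ]
```

View pics/t8.png

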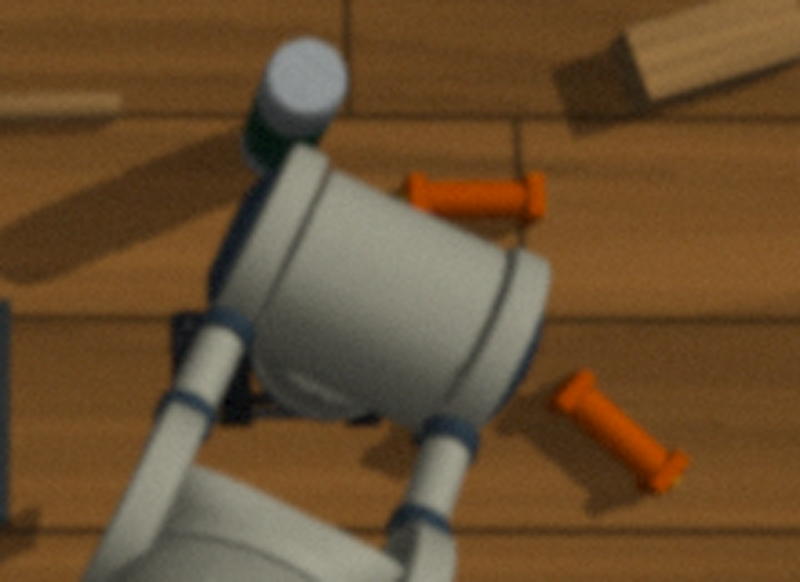

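```bash
python3 -m pendant '[0,0,0,-0.37,-2.95,1,6, 0,0,0,-0.37,-2.95,1,6, 0,0,0,-0.37,-2.95,1,6, 0,0,0,-0.37,-2.95,1,6, 0,0,0,-0.37,-2.95,1,6, 0,0,0,-0.37,-2.95,1,6, 0,0,0.107,0,0,2,6, 0,0,0.107,0,0,2,6, 0,0,0.107,0,0,2,6, 0,0,0.106,0,0,2,6, 0,0,0,0,0,0.6,6, 0,0,0,0,0,0,6]' 40
python3 - <<'E'
from h import *
s=camera("scene")
for uv,r,cf,n in sticks(s):
    p=ray(s,uv,.02)
    if p[1]<0: print(n,cf,r.sum(),fit([(s,r)],STICK,[.529,-.361,-.425],(.01,.01,.08)))
st(); to(.529,-.361,.004,-.425)
E
```

```text
t: 31.9
ee_pos: [0.5291, -0.3586, 0.0378]
tool_rot: [-0.652, -3.07, -0.002]
force: [-0.5, 0.2, 0.5]
grip_width: 0.657
gripper_force: 0.0
stick2_mid 0.61 321 (array([ 0.52906945, -0.36083842, -0.38277599]), np.float64(0.6778327530389102))
t 32.1 tcp [ 0.5305 -0.3598  0.0406] dockTCP [  21.9 -557.3   40.6] dockGrasp [  21.9 -557.3   59.6] yaw -0.419 pitch 0.002 F [ 0.4 -0.1 -0.8] w 59.9 gf 0.0
to: turn z 0.006 shift [ 0.1  -0.18  3.66]
```

```bash
python3 -m pendant '[0,0,0,0.1,-0.15,2,6, 0,0,0,0,0,1.2,6, 0,0,0,0,0,0.5,6, 0,0,0,0,0,0,6, 0,0,0,0,0,0,6, 0,0,0,0,0,0,2, 0,0,0,0,0,0,2, 0,0,0,0,0,0,2, 0,0,0,0,0,0,2, 0,0,0,0,0,0,2, 0,0,0,0,0,0,2]' 40
python3 -c "
from h import *
st()"
python3 -m pendant '[0,0,0,0,0,-1,2, 0,0,0,0,0,-2.5,2, 0,0,0,0,0,-3.5,2, 0,0,0,0,0,-3.5,2, 0,0,0,0,0,-3.5,2, 0,0,0,0,0,-3.5,2, 0,0,-0.106,0,0,-2.5,2, 0,0,-0.106,0,0,0,2, 0,0,-0.106,0,0,0,2, 0,0,-0.106,0,0,0,2, 0,0,0,0,0,0,2]'
python3 -m pendant '[0,-0.1,0,0,0,0,2, 0,-0.1,0,0,0,0,2, 0,-0.1,0,0,0,0,2, 0,0,0,0,0,0,2]'
python3 -c "
from h import *
st();held();mid(30,74.2,210,.3)"
```

```text
t: 33.02
ee_pos: [0.5285, -0.3604, 0.0027]
tool_rot: [0.658, 3.071, -0.0]
force: [0.1, -0.1, 4.7]
grip_width: 0.37
gripper_force: 40.0
t 33.02 tcp [ 0.5285 -0.3604  0.0027] dockTCP [  19.9 -558.     2.7] dockGrasp [  19.9 -558.    21.7] yaw -0.422 pitch 0.001 F [ 0.1 -0.1  4.7] w 33.7 gf 40.0
t: 33.93
ee_pos: [0.5281, -0.36, 0.2029]
tool_rot: [-0.012, 3.142, 0.0]
force: [0.2, 0.0, -1.1]
grip_width: 0.365
gripper_force: 40.0
t: 34.27
ee_pos: [0.5256, -0.3593, 0.2017]
tool_rot: [0.005, 2.839, 0.004]
force: [0.5, -0.3, -1.7]
grip_width: 0.366
gripper_force: 40.0
t 34.27 tcp [ 0.5256 -0.3593  0.2017] dockTCP [  17.  -556.8  201.7] dockGrasp [  11.3 -556.8  219.8] yaw -0.004 pitch 0.303 F [ 0.5 -0.3 -1.7] w 33.3 gf 40.0
held mid dock [  12.2 -556.8  216.9]
mid: shift [-1.02 63.11  1.25] turn [ 0.001  0.003 -0.007]
```

```bash
python3 -m pendant '[0,0,-0.007,-0.1,3.94,0,2, 0,0,0,-0.1,3.94,0,2, 0,0,0,-0.1,3.94,0,2, 0,0,0,-0.1,3.94,0,2, 0,0,0,-0.1,3.94,0,2, 0,0,0,-0.1,3.94,0,2, 0,0,0,-0.1,3.94,0,2, 0,0,0,-0.1,3.94,0,2, 0,0,0,-0.1,3.94,0,2, 0,0,0,-0.1,3.94,0,2, 0,0,0,-0.1,3.94,0,2, 0,0,0,-0.1,3.94,0,2]'
python3 -m pendant '[0,0,0,-0.1,3.94,0,2, 0,0,0,-0.1,3.94,0,2, 0,0,0,-0.1,3.94,0,2, 0,0,0,-0.1,3.94,0,2, 0,0,0,0,0,0,2, 0,0,0,0,0,0,2, 0,0,0,0,0,0,2]'
python3 -c "
from h import *
o=(0,0,.0173)
st();held(o);mid(30,74.2,62.5,.3,o)
s=camera('scene')
u=proj(s,heldpts(o)[0][0])[0].astype(int); x0,y0=u-[70,55]
overlay(s,heldpts(o),(x0,y0,x0+130,y0+90),800,'pics/s9.png')"
```

```text
t: 35.27
ee_pos: [0.5359, 0.1147, 0.2056]
tool_rot: [-0.008, 2.842, -0.002]
force: [1.4, -1.0, -2.1]
grip_width: 0.366
gripper_force: 40.0
t: 35.85
ee_pos: [0.5382, 0.2705, 0.2058]
tool_rot: [-0.011, 2.842, -0.003]
force: [-0.3, -0.3, -2.1]
grip_width: 0.365
gripper_force: 40.0
t 35.85 tcp [0.5382 0.2705 0.2058] dockTCP [ 31.7  72.9 205.8] dockGrasp [ 26.1  72.9 224. ] yaw 0.008 pitch 0.299 F [-0.3 -0.3 -2.1] w 33.3 gf 40.0
held mid dock [ 26.6  72.9 222.4]
mid: shift [ 4.39  0.18 15.37] turn [-0.002 -0.001  0.005]
```

View pics/s9.png

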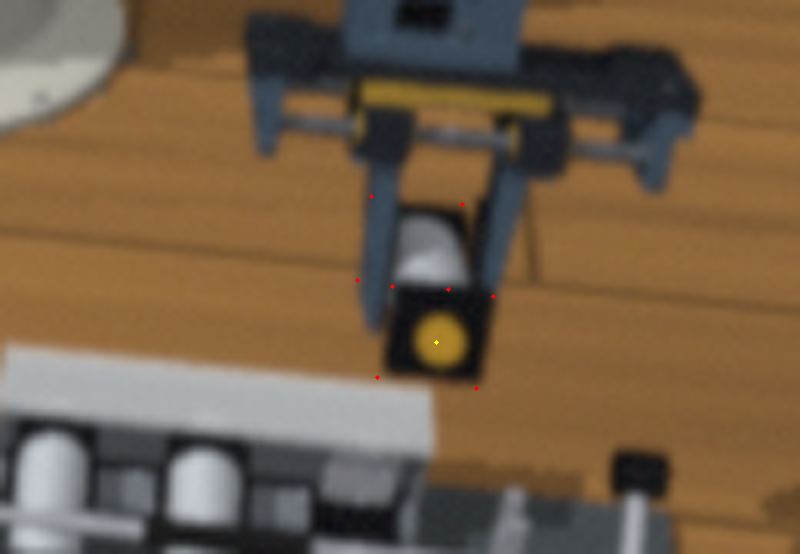

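```bash
python3 -m pendant '[0,0,0.004,0.9,0.18,2.9,2, 0,0,0,0.9,0,2.9,2, 0,0,0,0.9,0,2.9,2, 0,0,0,0.9,0,2.9,2, 0,0,0,0.5,0,2.2,2, 0,0,0,0.3,0,1.5,2, 0,0,0,0,0,0,2, 0,0,0,0,0,0,2]'
python3 -c "
from h import *
o=(0,0,.0173)
st();held(o);mid(5,74.2,62.5,.3,o)"
```

```text
t: 36.57
ee_pos: [0.5415, 0.2707, 0.0464]
tool_rot: [-0.004, 2.843, -0.002]
force: [0.0, -0.3, -2.0]
grip_width: 0.366
gripper_force: 40.0
t 36.57 tcp [0.5415 0.2707 0.0464] dockTCP [35.1 73.1 46.4] dockGrasp [29.5 73.1 64.6] yaw 0.003 pitch 0.299 F [ 0.  -0.3 -2. ] w 33.4 gf 40.0
held mid dock [30.  73.1 63. ]
mid: shift [ 2.4   0.11 -0.69] turn [-0.002 -0.001 -0.   ]
```

```bash
python3 -m pendant '[0,0,0,0.8,0.08,-0.24,2, 0,0,0,0.8,0,-0.24,2, 0,0,0,0.5,0,-0.15,2, 0,0,0,0.3,0,-0.1,2, 0,0,0,0,0,0,2]'
python3 -c "
from h import *
st();held((0,0,.0173))"
python3 -m pendant '[0,0,0,0.3,0,-0.1,2, 0,0,0,0.3,0,-0.1,2, 0,0,0,0.25,0,-0.06,2, 0,0,0,0,0,0,2, 0,0,0,0,0,0,2]'
python3 -c "
from h import *
st();held((0,0,.0173))"
```

```text
t: 36.98
ee_pos: [0.5159, 0.2728, 0.0473]
tool_rot: [-0.008, 2.841, 0.0]
force: [2.3, -0.3, -1.1]
grip_width: 0.365
gripper_force: 40.0
t 36.98 tcp [0.5159 0.2728 0.0473] dockTCP [ 9.4 75.2 47.3] dockGrasp [ 3.8 75.2 65.4] yaw 0.006 pitch 0.301 F [ 2.3 -0.3 -1.1] w 33.3 gf 40.0
held mid dock [ 4.3 75.2 63.8]
t: 37.4
ee_pos: [0.508, 0.2729, 0.0468]
tool_rot: [-0.008, 2.841, 0.001]
force: [5.0, -0.6, 3.7]
grip_width: 0.365
gripper_force: 40.0
t 37.4 tcp [0.508  0.2729 0.0468] dockTCP [ 1.5 75.4 46.8] dockGrasp [-4.1 75.4 64.9] yaw 0.005 pitch 0.301 F [ 5.  -0.6  3.7] w 33.3 gf 40.0
held mid dock [-3.6 75.4 63.3]
```

```bash
python3 -m pendant '[0,0.05,0,0.2,-0.07,0.27,2, 0,0.05,0,0.17,0,0.27,2, 0,0.05,0,0.15,0,0.34,2, 0,0.05,0,0.14,0,0.34,2, 0,0,0,0,0,0,2]'
python3 -c "
from h import *
st();held((0,0,.0173))"
python3 -m pendant '[0,0.05,0,0.12,0,0.34,2, 0,0.05,0,0.12,0,0.34,2, 0,0,0,0,0,0,2, 0,0,0,0,0,0,2]'
python3 -c "
from h import *
st();held((0,0,.0173))"
python3 -m pendant '[0,0,0,-0.15,0,0.1,2, 0,0,0,-0.15,0,0,2, 0,0,0,0,0,0,2, 0,0,0,0,0,0,5, 0,0,0,0,0,0,5, 0,0,0,0,0,0,5, 0,0,0,0,0,0,5, 0,0,0,0,0,-1,5, 0,0,0,0,0,-2.5,5, 0,0,0,0,0,-3.5,5, 0,0,0,0,0,-3.5,5, 0,0,0,0,0,-3.5,5]'
python3 -c "
from h import *
st()"
```

```text
t: 37.82
ee_pos: [0.5057, 0.2723, 0.0331]
tool_rot: [-0.007, 3.043, 0.001]
force: [5.2, 0.9, 1.4]
grip_width: 0.364
gripper_force: 40.0
t 37.82 tcp [0.5057 0.2723 0.0331] dockTCP [-0.7 74.8 33.1] dockGrasp [-2.6 74.8 52. ] yaw 0.004 pitch 0.099 F [5.2 0.9 1.4] w 33.2 gf 40.0
held mid dock [-2.4 74.8 50.3]
t: 38.15
ee_pos: [0.503, 0.272, 0.0259]
tool_rot: [-0.007, 3.141, -0.0]
force: [4.5, 1.3, 0.4]
grip_width: 0.366
gripper_force: 40.0
t 38.15 tcp [0.503  0.272  0.0259] dockTCP [-3.4 74.5 25.9] dockGrasp [-3.4 74.5 44.9] yaw 0.004 pitch 0.001 F [4.5 1.3 0.4] w 33.4 gf 40.0
held mid dock [-3.4 74.5 43.2]
t: 39.15
ee_pos: [0.5042, 0.2718, 0.1673]
tool_rot: [0.008, -3.141, 0.002]
force: [0.7, -0.1, 0.2]
grip_width: 0.546
gripper_force: 0.0
t 39.15 tcp [0.5042 0.2718 0.1673] dockTCP [ -2.2  74.3 167.3] dockGrasp [ -2.2  74.3 186.3] yaw 0.005 pitch -0.0 F [ 0.7 -0.1  0.2] w 49.8 gf 0.0
```

```bash
python3 -m pendant '[0,0,0.112,0,0,-3,5, 0,0,0.112,0,0,-3,5, 0,0,0.112,0,0,0,5, 0,0,0.112,0,0,0,5, 0,0,0.112,0,0,0,5, 0,0,0.112,0,0,0,5, 0,0,0.112,0,0,0,5,0,0,0.112,0,0,0,5, 0,0,0.112,0,0,0,5, 0,0,0.112,0,0,0,5, 0,0,0.112,0,0,0,5, 0,0,0.112,0,0,0,5]' 12
python3 -m pendant '[0,0,0.112,0,0,0,5, 0,0,0.112,0,0,0,5, 0,0,0,-1.85,3.08,0,5, 0,0,0,-1.85,3.08,0,5, 0,0,0,-1.85,3.08,0,5, 0,0,0,-1.85,3.08,0,5, 0,0,0,0,0,0,5, 0,0,0,0,0,0,5, 0,0,0,0,0,0,5]'
python3 - <<'E'
from h import *
st(); s=camera("scene"); c=camera("top"); p=D(120.4,0,149.3); to(p[0],p[1],.134,-1.567)
pts=[(D(66,75*b,42),(0,255,255)) for b in(-1,0,1)]+[(D(x,75*b+y,62),(0,0,255)) for x in(-60,44,60) for y in(-20,20) for b in(-1,0,1)]
pts+=[(D(85-85*np.cos(th),35*j,72+85*np.sin(th)),(0,255,0)) for th in(1.9,2.) for j in(-1,1)]
overlay(s,pts,(305,165,465,275),800,"pics/s10.png")
E
```

```text
t: 40.15
ee_pos: [0.5045, 0.2719, 0.2258]
tool_rot: [1.956, 2.458, -0.001]
force: [0.2, 0.0, 0.2]
grip_width: 0.551
gripper_force: 0.0
t: 40.9
ee_pos: [0.628, 0.199, 0.2255]
tool_rot: [2.213, 2.23, -0.002]
force: [0.5, 0.2, 0.2]
grip_width: 0.548
gripper_force: 0.0
t 40.9 tcp [0.628  0.199  0.2255] dockTCP [121.3   1.1 225.5] dockGrasp [121.3   1.1 244.5] yaw -1.563 pitch 0.001 F [0.5 0.2 0.2] w 50.0 gf 0.0
to: turn z 0.005 shift [-0.16 -0.05  9.16]
```

View pics/s10.png

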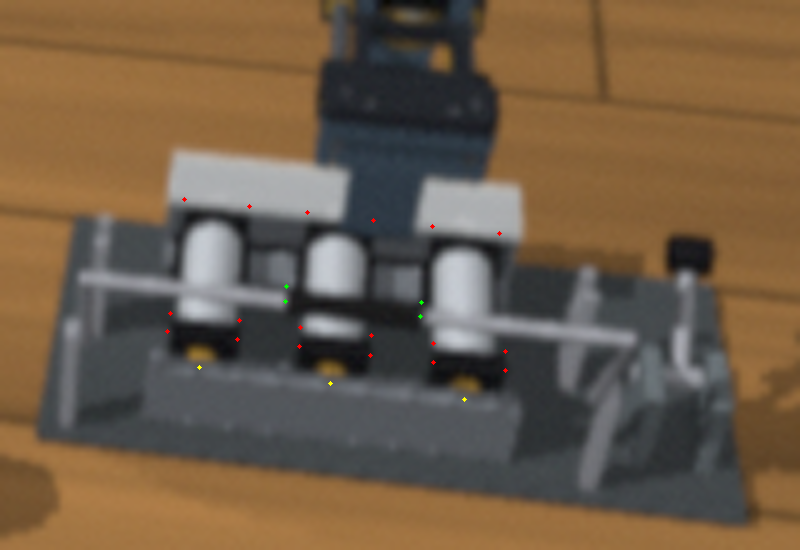

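```bash
python3 -m pendant '[0,0,0,-0.16,-0.05,3,5, 0,0,0,0,0,3,5, 0,0,0,0,0,2,5, 0,0,0,0,0,1.2,5, 0,0,0,0,0,0,5, 0,0,0,0,0,0,0.8, 0,0,0,0,0,0,0.8, 0,0,0,0,0,0,0.8, 0,0,0,0,0,0,0.8, 0,0,0,0,0,0,0.8, 0,0,0,0,0,0,0.8, 0,0,0,0,0,0,0.8]' 12
python3 -c "
from h import *
st()"
python3 -m pendant '[0,0,0,0,-0.39,-0.17,0.8, 0,0,0,0,-1.22,-0.38,0.8, 0,0,0,0,-1.26,-0.2,0.8, 0,0,0,0,-1.27,0,0.8, 0,0,0,0,-1.26,0.18,0.8, 0,0,0,0,-1.22,0.37,0.8, 0,0,0,0,-1.15,0.55,0.8, 0,0,0,0,-1.06,0.72,0.8, 0,0,0,0,-0.94,0.86,0.8, 0,0,0,0,-0.8,1,0.8, 0,0,0,0,-0.64,1.1,0.8, 0,0,0,0,-0.47,1.19,0.8]'
python3 -m pendant '[0,0,0,0,0,0,0.8, 0,0,0,0,0,0,0.8]'
python3 -c "
from h import *
st()"
```

```text
t: 42.0
ee_pos: [0.6285, 0.1973, 0.1337]
tool_rot: [2.212, 2.229, 0.0]
force: [0.8, 0.4, 3.4]
grip_width: 0.149
gripper_force: 12.0
t 42.0 tcp [0.6285 0.1973 0.1337] dockTCP [121.8  -0.6 133.7] dockGrasp [121.8  -0.6 152.7] yaw -1.563 pitch 0.001 F [0.8 0.4 3.4] w 13.6 gf 12.0
t: 43.0
ee_pos: [0.5115, 0.1966, 0.0812]
tool_rot: [2.212, 2.229, 0.002]
force: [8.3, 1.7, 0.3]
grip_width: 0.149
gripper_force: 12.0
t: 43.17
ee_pos: [0.5113, 0.1965, 0.0806]
tool_rot: [2.212, 2.23, -0.001]
force: [3.0, 2.1, -5.0]
grip_width: 0.148
gripper_force: 12.0
t 43.17 tcp [0.5113 0.1965 0.0806] dockTCP [ 4.6 -1.  80.6] dockGrasp [ 4.6 -1.  99.6] yaw -1.563 pitch 0.001 F [ 3.   2.1 -5. ] w 13.5 gf 12.0
```

```bash
python3 -m pendant '[0,0,0,0,0,0,4, 0,0,0,0,0,0,4, 0,0,0,0,0,0,4, 0,0,0,0,0,-2,4, 0,0,0,0,-0.3,-2.6,4, 0,0,0,0,0,0,0, 0,0,0,0,0,0,0, 0,0,0,0,0,0,0, 0,0,0,0,0,0,0, 0,0,0,0,0,0,0, 0,0,0,0,0,0,0, 0,0,0,0,0,0,0]' 20
python3 -m pendant '[0,0,0,0,0,1.5,0, 0,0,0,0,0,0.8,0, 0,0,0,0,0,0.8,0, 0,0,0,0,0,0.5,0, 0,0,0,0,0,0.5,0, 0,0,0,0,0,0.3,0, 0,0,0,0,0,0,0, 0,0,0,0,0,0,0]'
python3 -c "
from h import *
st()"
```

```text
t: 44.17
ee_pos: [0.5081, 0.1963, 0.1265]
tool_rot: [2.213, 2.23, -0.002]
force: [0.4, 0.6, -0.8]
grip_width: 0.002
gripper_force: 0.0
t: 44.83
ee_pos: [0.5084, 0.1963, 0.083]
tool_rot: [2.212, 2.23, -0.001]
force: [-0.1, 0.3, -0.2]
grip_width: 0.008
gripper_force: 0.0
t 44.83 tcp [0.5084 0.1963 0.083 ] dockTCP [ 1.7 -1.2 83. ] dockGrasp [  1.7  -1.2 102. ] yaw -1.563 pitch 0.001 F [-0.1  0.3 -0.2] w 0.7 gf 0.0
```

```bash
for i in 1 2; do python3 -m pendant '[0,0,0,0,0,0.2,0, 0,0,0,0,0,0,0]'; done
python3 -m pendant '[0,0,0,0,0,0.1,0, 0,0,0,0,0,0,0]'
python3 -m pendant '[0,0,0,0,0,0.1,0, 0,0,0,0,0,0,0]'
python3 -m pendant '[0,0,0,0,0,0.1,0, 0,0,0,0,0,0,0]'
python3 - <<'E'
from h import *
st(); s=camera("scene")
pts=[(D(85-85*np.cos(th),j,72+85*np.sin(th)),(0,255,0)) for th in(0,.1,.2) for j in(-139,-60,60,139)]
overlay(s,pts,(305,165,465,275),800,"pics/s11.png")
E
```

```text
t: 45.0
ee_pos: [0.5085, 0.1963, 0.081]
tool_rot: [2.212, 2.23, -0.0]
force: [-0.4, 0.2, -0.4]
grip_width: 0.0
gripper_force: 0.0
t: 45.17
ee_pos: [0.5086, 0.1964, 0.0791]
tool_rot: [2.212, 2.229, -0.0]
force: [-0.5, -0.0, 5.7]
grip_width: 0.006
gripper_force: 2.4
t: 45.33
ee_pos: [0.5086, 0.1964, 0.0789]
tool_rot: [2.212, 2.229, 0.001]
force: [-4.6, -1.2, 18.5]
grip_width: 0.006
gripper_force: 9.0
t: 45.5
ee_pos: [0.5087, 0.1964, 0.0786]
tool_rot: [2.212, 2.229, 0.001]
force: [-8.2, -1.7, 34.1]
grip_width: 0.002
gripper_force: 16.9
t: 45.67
ee_pos: [0.5087, 0.1964, 0.0784]
tool_rot: [2.211, 2.229, 0.002]
force: [-12.5, -4.3, 48.9]
grip_width: 0.007
gripper_force: 24.9
t 45.67 tcp [0.5087 0.1964 0.0784] dockTCP [ 2.  -1.1 78.4] dockGrasp [ 2.  -1.1 97.4] yaw -1.563 pitch 0.0 F [-12.5  -4.3  48.9] w 0.6 gf 24.9
```

View pics/s11.png

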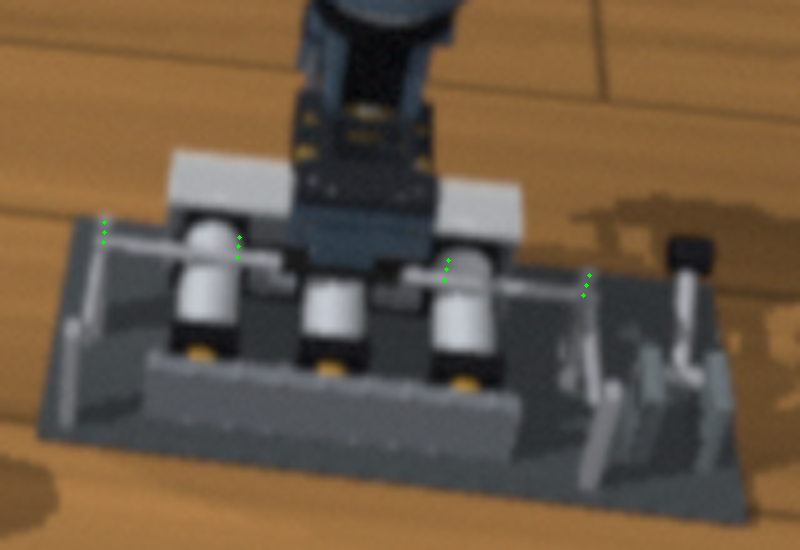

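```bash
python3 -m pendant '[0,0,0,0,0,-1,0, 0,0,0,0,0,-3,5, 0,0,0,0,0,-3.5,5, 0,0,0,0,0,-3.5,5, 0,0,-0.112,0,0,0,5, 0,0,-0.112,0,0,0,5, 0,0,-0.112,0,0,0,5, 0,0,-0.112,0,0,0,5, 0,0,-0.112,0,0,0,5, 0,0,-0.112,0,0,0,5, 0,0,-0.112,0,0,0,5,0,0,-0.112,0,0,0,5]' 20
python3 -m pendant '[0,0,-0.112,0,0,0,5, 0,0,-0.112,0,0,0,5, 0,0,-0.112,0,0,0,5, 0,0,-0.112,0,0,0,5, 0,0,-0.112,0,0,0,5, 0,0,-0.112,0,0,0,5, 0,0,0,0.4,3.28,0,5, 0,0,0,0.4,3.28,0,5, 0,0,0,0.4,3.28,0,5, 0,0,0,0.4,3.28,0,5, 0,0,0,0.4,3.28,0,5, 0,0,0,0.4,3.28,0,5]'
python3 -m pendant '[0,0,0,0,0,0,5, 0,0,0,0,0,0,5, 0,0,0,0,0,0,5]'
python3 -c "
from h import *
st(); p=D(-22,194.5,81); to(*p,.003)"
```

```text
t: 46.72
ee_pos: [0.5083, 0.1964, 0.186]
tool_rot: [1.02, 2.971, -0.001]
force: [0.7, 1.1, 0.5]
grip_width: 0.546
gripper_force: 0.0
t: 47.72
ee_pos: [0.4828, 0.3947, 0.1858]
tool_rot: [-0.008, 3.142, -0.001]
force: [0.9, -0.9, -0.0]
grip_width: 0.549
gripper_force: 0.0
t: 47.97
ee_pos: [0.4831, 0.3927, 0.1856]
tool_rot: [0.009, -3.141, 0.002]
force: [-0.7, -0.3, -0.1]
grip_width: 0.547
gripper_force: 0.0
t 47.97 tcp [0.4831 0.3927 0.1856] dockTCP [-22.9 195.2 185.6] dockGrasp [-22.9 195.3 204.6] yaw 0.006 pitch -0.0 F [-0.7 -0.3 -0.1] w 49.9 gf 0.0
to: turn z 0.003 shift [-0.09 -0.06 10.46]
```

```bash
python3 -m pendant '[0,0,0,0,-0.12,3,5, 0,0,0,0,0,3,5, 0,0,0,0,0,2.5,5, 0,0,0,0,0,1.9,5, 0,0,0,0,0,0,5, 0,0,0,0,0,0,1, 0,0,0,0,0,0,1, 0,0,0,0,0,0,1, 0,0,0,0,0,0,1, 0,0,0,0,0,0,1, 0,0,0,0,0,0,1]' 20
python3 -c "
from h import *
st()"
python3 -m pendant '[0,0,0,0.49,0,0.59,1, 0,0,0,0.3,0,0.48,1, 0,0,0,0.3,0,0.48,1, 0,0,0,0.22,0,0.52,1, 0,0,0,0.22,0,0.52,1, 0,0,0,0.13,0,0.54,1, 0,0,0,0.13,0,0.54,1, 0,0,0,0.05,0,0.56,1, 0,0,0,0.05,0,0.56,1, 0,0,0,0,0,0,1, 0,0,0,0,0,0,1]'
python3 -c "
from h import *
st()"
```

```text
t: 48.88
ee_pos: [0.4837, 0.3918, 0.0828]
tool_rot: [-0.008, 3.14, -0.001]
force: [-1.7, -3.7, 6.8]
grip_width: 0.263
gripper_force: 20.0
t 48.88 tcp [0.4837 0.3918 0.0828] dockTCP [-22.3 194.4  82.8] dockGrasp [-22.4 194.4 101.8] yaw 0.005 pitch 0.001 F [-1.7 -3.7  6.8] w 24.0 gf 20.0
t: 49.8
ee_pos: [0.4644, 0.3917, 0.0338]
tool_rot: [0.008, -3.141, 0.002]
force: [1.4, -0.1, -4.6]
grip_width: 0.263
gripper_force: 20.0
t 49.8 tcp [0.4644 0.3917 0.0338] dockTCP [-41.7 194.3  33.8] dockGrasp [-41.6 194.3  52.8] yaw 0.005 pitch -0.0 F [ 1.4 -0.1 -4.6] w 24.0 gf 20.0
```

```bash
for i in 1 2; do python3 -m pendant '[0,0,0,0,0,0.15,1, 0,0,0,0,0,0,1, 0,0,0,0,0,0,1]'; done
```

```text
t: 50.05
ee_pos: [0.4644, 0.3917, 0.0325]
tool_rot: [0.008, -3.142, 0.001]
force: [-1.7, -1.3, 1.6]
grip_width: 0.258
gripper_force: 20.0
t: 50.3
ee_pos: [0.4645, 0.3917, 0.0318]
tool_rot: [-0.008, 3.141, -0.001]
force: [-4.4, -3.4, 16.3]
grip_width: 0.265
gripper_force: 20.0
```

```bash
python3 -m pendant '[0,0,0,0,0,0,5, 0,0,0,0,0,0,5, 0,0,0,0,0,0,5, 0,0,0,0,0,0,5, 0,0,0,0,0,-1,5, 0,0,0,0,0,-2.5,5, 0,0,0,0,0,-3.5,5, 0,0,0,0,0,-3.5,5, 0,0,0,3,0,-3.5,5, 0,0,0,3,0,-3,5, 0,0,0,3,3,-1,5, 0,0,0,0,3,0,5]'
python3 -m pendant '[0,0,0,3,3,0,5, 0,0,0,3,3,0,5, 0,0,0,0,3,0,5, 0,0,0,0,3,0,5, 0,0,0,0,0,0,5, 0,0,0,0,0,0,5, 0,0,0,0,0,0,5]'
python3 - <<'E'
from h import *
st(); s=camera("scene"); c=camera("top")
def both(k,roi,w):
    x0,y0,x1,y1=roi; f=w/(x1-x0); return cv2.resize(k["img"][y0:y1,x0:x1],None,fx=f,fy=f,interpolation=cv2.INTER_CUBIC)
a=both(s,(310,190,460,280),500); b=both(c,(118,185,258,262),500); cv2.imwrite("pics/f.png",np.vstack([a,b]))
for k in(c,s):
  for th in(0,.1,.75): print(k["shot"],th,np.round(proj(k,D(30-70*np.cos(th),195,45+70*np.sin(th)))[0],1))
  b=trace("lever_knob",k)
  for q in b[:2]:
    v,u=np.nonzero(q["region"]); print(q["conf"],u.mean(),v.mean(),len(u))
E
```

```text
t: 51.3
ee_pos: [0.3755, 0.4503, 0.2109]
tool_rot: [-0.008, 3.14, 0.003]
force: [0.9, 1.8, 0.2]
grip_width: 0.552
gripper_force: 0.0
t: 51.88
ee_pos: [0.3192, 0.5681, 0.2066]
tool_rot: [0.008, -3.141, 0.002]
force: [0.6, 0.1, 0.5]
grip_width: 0.547
gripper_force: 0.0
t 51.88 tcp [0.3192 0.5681 0.2066] dockTCP [-186.2  371.3  206.6] dockGrasp [-186.2  371.3  225.6] yaw 0.005 pitch -0.0 F [0.6 0.1 0.5] w 49.9 gf 0.0
33 0 [134.3 234.6]
33 0.1 [133.5 234.3]
33 0.75 [129.1 226.9]
0.52 174.0924369747899 217.40056022408965 357
0.42 134.19230769230768 229.1769230769231 130
32 0 [438.  223.5]
32 0.1 [438.5 221.9]
32 0.75 [442.2 215.6]
0.39 438.651376146789 226.9908256880734 109
```

View pics/f.png

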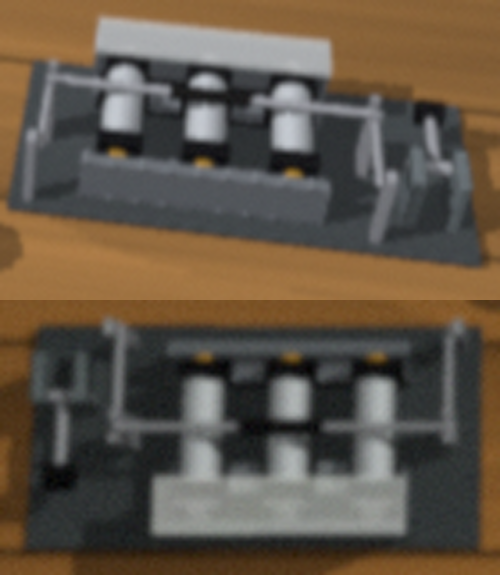

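```bash
python3 -c "
from bench import order
print(order.finish_job())"
```

```text
the job is handed in; nothing more can be done
None
```

The job is handed in at about 52 s: all three battery sticks are seated in their own bays, the bail is down in both catches, and the lever was lowered last, to its stop; the final pictures show this, but no verdict came back.

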